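# Change over the vial racks and pipettes at a lab bench

### The arm

A 7-joint arm with a two-finger parallel gripper is mounted at the origin on the work surface. World frame = base frame: x ahead of the robot, y to its left, z up, the work surface at z = 0. Lengths are in m, angles in rad, forces in N, time in s.
With the tool pointing down it reaches from about 0.425 to 0.925 m from the base axis. Payload 6.8 kg.
Tool frame: the origin (TCP) lies between the finger pads; the fingertips stand 8 mm ahead of it and the grasp point (between the pads) lies 11 mm behind it; z points along the fingers, x is the direction in which the jaws open and shut, and the axes are right-handed (so a half turn about z gives the same grasp; the last joint's range is limited). The gripper opens to 88 mm and grips with 3 to 60 N. Pads are 20 mm wide; open, the fingers measure 115 mm over their backs; the gripper's body (75 mm by 178 mm) begins 61 mm behind the grasp point.
Start: joints at [-1.416, 0.477, 0.022, 1.555, -0.011, 1.109, -0.083], TCP at [0.175, 0.652, 0.231] pointing down, gripper open.
Joint ranges: [-2.96, 2.96], [-0.34, 2.1], [-1.41, 1.46], [0.24, 2.44], [-1.37, 4.51], [0.17, 1.92], [-2.96, 2.96]. Speed limits (rad/s): [2.39, 2.39, 3.14, 3.14, 3.14, 3.14, 3.14].

### API

Orientations are given as a rotation vector (axis times angle).
In Python, from workcell import arm, optics, ticket gives the robot as it stands. The module is installed in compiled form; this text tells all that it offers.
- The arm moves only by the tool servo_tool, never from a script. Its argument "motion" is text: rows parted by semicolons, each of 7 numbers parted by spaces: the turn, a rotation vector about the tool's x, y, z each as a share of 30 degrees, from -1 to 1, then the shift along the tool's x, y, z each as a share of 80 cm, from -1 to 1, then the gripper command: -1 is shut, 1 is fully open, values between are in proportion. A call has 1 to 20 rows; each row is the pose to reach, as a shift and turn from the pose commanded when the call began, along the tool's axes at that moment; what a row does not reach only later rows make up. A row lasts 1/12 s, in which the tool goes at most 41.7 mm and 7.16 degrees, less where a joint would pass 70% of its speed; a pose out of reach is approached as far as the arm can. A call with a number of a shift or a turn outside -1 to 1 is refused whole. A call with a gripper value outside its range is refused whole. The fingers move at their own pace and stop on an object; the grip force is fixed at half the most. Time passes only in rows, so rows that repeat a pose let the fingers close. It gives the time, the measured TCP pose, the force and the opening at its end, in the units of the state.
- arm.read_state(): the state, without advancing time (a new reading comes with each control period).
- optics.camera(name): name is "scene" or "side" or "wrist"; returns (picture, depth): 420x560x3 uint8, red, green, blue; 420x560 float32, m along the optical axis (not along the pixel's ray), 0 where there is no reading.
- optics.calibration(name): a dict with "intrinsics" (3x3 intrinsics, pixels), "R" (3x3) and "t" (3): a world point X has camera coordinates R X + t. Camera axes: x right, y down, z forward; pixel columns grow to the right and rows downward; lengths in m; the calibration is good to about 2 mm. The wrist camera is an equidistant fisheye: a pixel r from the principal point sees the ray r / f radians off the axis. A picture is of the moment at which its call begins: read the wrist's pose just before it. calibration takes no time and is no camera call; for the wrist camera it gives the pose at the moment of the call.
- ticket.sign_off(): hands the job in, once; it reports no verdict.
The state is a dict: "time_s": time; "joint_pos": joint angles; "qvel": joint speeds; "joint_torque": joint torques, N m; "eef_pos": TCP position; "tool_rot": TCP orientation; "contact_force": force on the tool from outside, world axes, zero at the start; "moment": the same for the moment, N m; "opening": finger opening in m.
Only numpy, scipy, OpenCV 4.12 (cv2) and the standard library are available. Lean on these libraries where they do the work, as an engineer would, in place of code of your own. Each camera call takes 0.05 s, during which the arm holds its last target.

### The job

The capped rack on the sloping stand is finished: first clear it away, set down upright in the white tray. Then load the next batch: put every rack of open vials flat on the slope, lengthwise up it, each resting down against the front ledge and all slid along so that the first is against the left side cheek and the others are closed up against it with no gaps. Also lay every clean pipette from the black mat level in the notched rest, one to a pair of facing notches and about centred (this may be done at any time). Leave the two jars and the crimper where they are.

Things in the scene. Friction and masses are not known exactly. Their poses are not given: they have to be found in the camera images.
- stand: Sloping rack stand of steel sheet, fixed to the bench, its deck inclined 25 degrees with the low side towards the robot: 20 mm above the bench at the low side, 82 mm at the back. Friction holds a rack where it is put on the deck: it may not slide down by itself. Origin: centre of its base on the bench; x away from the robot, y left, z up.
- deck_corner (a point): Low left corner of the stand's deck, on its surface, where the inner faces of front ledge and left cheek meet. x up the slope, y left along the ledge (the deck lies at negative y), z square out of the deck. Deck 147 mm up the slope, 197 mm wide; ledge (at x = 0) 14 mm and cheek (at y = 0) 34 mm high, 8 mm thick; right and upper sides open.
- rest_mid (a point): Pipette rest, white plastic, fixed: two saw-toothed combs at x = -60 and +60 mm, each 6 mm thick, with four 90-degree V notches at y = -57, -19, 19, 57 mm, 19 mm deep. Point: middle between the combs at the height of the notch bottoms, 40 mm above the bench; x as a pipette lies, y along the combs, z up. A seated pipette's axis is 8.5 mm above it.
- tray_in (a point): Spill tray, white, shallow, fixed: 125 x 170 mm outside, walls 4 mm thick and 22 mm high. Point: centre of its inner floor (4 mm above the bench); x along the 125 mm side, y along the 170 mm side, z up.
- donerack_mid (a point): The finished rack: the same blue rack, 98 x 42 mm, block 34 mm high, its ten vials closed with white screw caps, tops 56 mm above its underside; 0.22 kg. Point: middle of the block, 17 mm above its underside; x along its length, y across, z up. Starts on the sloping deck, lengthwise up the slope against the ledge, away from the cheek.
- rack1_mid (a point): Rack of ten open glass vials, blue plastic, 98 x 42 mm, block 34 mm high, vial mouths 50 mm above its underside; the vials are fast in it; about 0.22 kg. Not present in some runs. Point: middle of the block, 17 mm above its underside; x along the 98 mm length, y across the 42 mm width, z up. Starts upright on the bench.
- rack2_mid (a point): Rack of ten open glass vials, blue plastic, 98 x 42 mm, block 34 mm high, vial mouths 50 mm above its underside; the vials are fast in it; about 0.22 kg. Not present in some runs. Point: middle of the block, 17 mm above its underside; x along the 98 mm length, y across the 42 mm width, z up. Starts upright on the bench.
- rack3_mid (a point): Rack of ten open glass vials, blue plastic, 98 x 42 mm, block 34 mm high, vial mouths 50 mm above its underside; the vials are fast in it; about 0.22 kg. Not present in some runs. Point: middle of the block, 17 mm above its underside; x along the 98 mm length, y across the 42 mm width, z up. Starts upright on the bench.
- pipette1_mid (a point): Straight glass pipette, 12 mm in diameter: straight tube 165 mm long, a thin tapered tip goes on 30 mm beyond its +x end; about 35 g. Not present in some runs. Point: middle of the straight tube, on its axis; x along the tube towards the tip. Starts lying on the black drying mat (fixed, its top 3 mm above the bench).
- pipette2_mid (a point): Straight glass pipette, 12 mm in diameter: straight tube 165 mm long, a thin tapered tip goes on 30 mm beyond its +x end; about 35 g. Not present in some runs. Point: middle of the straight tube, on its axis; x along the tube towards the tip. Starts lying on the black drying mat (fixed, its top 3 mm above the bench).
- pipette3_mid (a point): Straight glass pipette, 12 mm in diameter: straight tube 165 mm long, a thin tapered tip goes on 30 mm beyond its +x end; about 35 g. Not present in some runs. Point: middle of the straight tube, on its axis; x along the tube towards the tip. Starts lying on the black drying mat (fixed, its top 3 mm above the bench).
- pipette4_mid (a point): Straight glass pipette, 12 mm in diameter: straight tube 165 mm long, a thin tapered tip goes on 30 mm beyond its +x end; about 35 g. Not present in some runs. Point: middle of the straight tube, on its axis; x along the tube towards the tip. Starts lying on the black drying mat (fixed, its top 3 mm above the bench).
- donerack: The same thing as donerack_mid (see there), with its origin at the centre of its underside.
- rack1: The same thing as rack1_mid (see there), with its origin at the centre of its underside.
- rack2: The same thing as rack2_mid (see there), with its origin at the centre of its underside.
- rack3: The same thing as rack3_mid (see there), with its origin at the centre of its underside.
- pipette1: The same thing as pipette1_mid (see there), with its origin on the tube's axis at that point.
- pipette2: The same thing as pipette2_mid (see there), with its origin on the tube's axis at that point.
- pipette3: The same thing as pipette3_mid (see there), with its origin on the tube's axis at that point.
- pipette4: The same thing as pipette4_mid (see there), with its origin on the tube's axis at that point.
- reagent: Bystander: clear glass jar with screw cap, 48 mm in diameter, 85 mm high, beyond the mat; leave it alone.
- solvent: Bystander: brown glass jar with screw cap, 48 mm in diameter, 95 mm high, beyond the mat; leave it alone.
- crimper: Bystander: black-handled hand crimper, about 220 mm long, lying at the right; leave it alone.
Mind the look-alikes: they are no part of the job. Leave any blue or purple look-alike of the pipette2 alone.

How it is judged:
By the outcome, as a careful person would: the job done as asked, in the order asked, and still so for the second after the job is handed in, with the robot touching nothing.
Of rack1, rack2, rack3 only 2 to 3 are there at a start; the rules pass over those that are not, and their reading is None.
Of pipette1, pipette2, pipette3, pipette4 only 3 to 4 are there at a start; the rules pass over those that are not, and their reading is None.
At some moment in a run one of rack1, rack2, rack3 may be knocked a few centimetres aside while the robot is not near it.
Once in a run the grip may slacken for a moment while it holds something.
It also fails if it takes over 210 s, if anything falls off the work surface, if the arm or the gripper's body presses on something with over 40 N, if the wrist force passes 120 N, or if a joint passes its speed limit or range.

## Working session

There is one attempt and no reset: what is moved stays moved. The work goes in short steps, Python scripts to look and compute and a tool call to move; the robot and the scene stay as the last step left them, time stands still between calls to the robot, and variables do not carry over. Pictures are saved under pics/ and viewed, and the job is handed in when it is done.

Besides the shell and the picture viewer there is one more tool, called after ">>>" as name(argument=value, ...) on one line, values as JSON. servo_tool: Moves the arm, as the interface text tells. Shift numbers are shares of 80 cm and turn numbers shares of 30 degrees, none past 1 either way. Its arguments: {"type":"object","properties":{"motion":{"type":"string"}},"required":["motion"]}

```bash
mkdir -p pics; cat > h.py <<'E'
import numpy as np, cv2
from scipy.spatial.transform import Rotation as R
from workcell import arm, optics, ticket
def snap(n,f):
    c=optics.calibration(n); p,d=optics.camera(n); 
    cv2.imwrite(f'pics/{f}.png',p[:,:,::-1]); np.savez(f'pics/{f}.npz',p=p,d=d,K=c['intrinsics'],R=c['R'],t=c['t'])
    return p,d,c
E
python3 - <<'E'
from h import *
s=arm.read_state(); print(s)
for n in('scene','side','wrist'):
    p,d,c=snap(n,n+'0'); print(n,c)
E
```

```text
{'time_s': 0.0, 'joint_pos': array([-1.41608138,  0.47778474,  0.02231966,  1.55641904, -0.0115273 ,
        1.10930539, -0.08308548]), 'qvel': array([ 0.00056175,  0.00199696,  0.00170867, -0.00278781, -0.00029593,
       -0.0013279 ,  0.00108628]), 'joint_torque': array([-3.69842692e-04, -5.82856715e+01,  1.53443478e+00, -2.72609693e+01,
       -5.42855775e-02,  1.71230442e-02,  1.68299584e-04]), 'eef_pos': array([0.17520776, 0.65126498, 0.2297053 ]), 'tool_rot': array([ 2.49239831e+00,  1.91055783e+00, -2.13211472e-03]), 'contact_force': array([ 0.91738059, -0.02158461, -0.42503963]), 'moment': array([-0.00481651,  0.00661872, -0.02838014]), 'opening': 0.08768525492258197}
scene {'intrinsics': array([[420.34931883,   0.        , 278.01579799],
       [  0.        , 420.34931883, 209.64500659],
       [  0.        ,   0.        ,   1.        ]]), 'R': array([[ 0.67015421,  0.74217599,  0.00825427],
       [ 0.62992046, -0.56284006, -0.53517406],
       [-0.39254751,  0.36384869, -0.84470148]]), 't': array([-0.29315414, -0.31845433,  1.24475581])}
side {'intrinsics': array([[390.95340608,   0.        , 276.32672911],
       [  0.        , 390.95340608, 215.7018395 ],
       [  0.        ,   0.        ,   1.        ]]), 'R': array([[ 0.99496801, -0.09980656,  0.00879312],
       [-0.05851451, -0.65007599, -0.75761287],
       [ 0.08133093,  0.75328604, -0.65264494]]), 't': array([-0.50935785,  0.04686554,  1.08969213])}
wrist {'intrinsics': array([[325.1922621 ,   0.        , 280.73235588],
       [  0.        , 325.1922621 , 206.82899522],
       [  0.        ,   0.        ,   1.        ]]), 'R': array([[ 0.26002038,  0.96560029, -0.00234337],
       [ 0.92253144, -0.24770445,  0.29593623],
       [ 0.28517565, -0.07911128, -0.95520482]]), 't': array([-0.67407526, -0.03602251,  0.39252944])}
```

View pics/scene0.png

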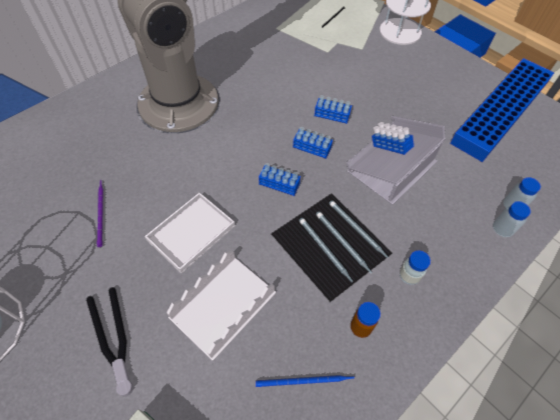

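View pics/side0.png

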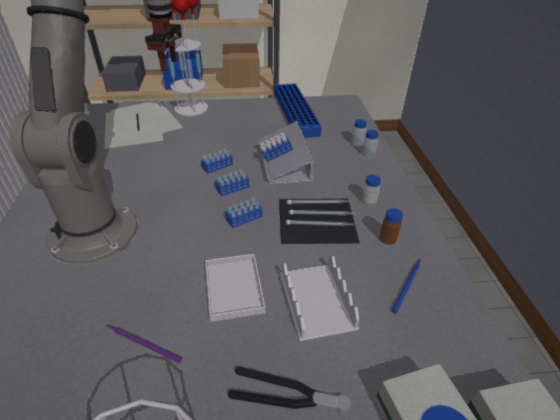

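View pics/wrist0.png

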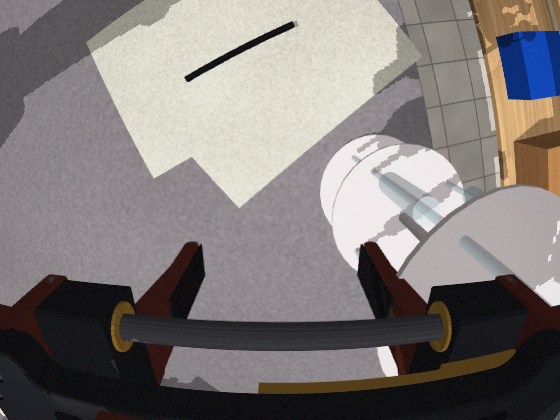

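Scene view: three open-vial racks at about (333,109), (313,142), (280,179). The capped rack is on the stand at (392,138). Three clear pipettes lie on the mat at (325,248), (342,241) and (358,228). The blue pen at (305,380) and purple pen at (100,212) are look-alikes, as is the big blue rack at (505,105). Next I'll build a top-down map from depth.

```bash
cat >> h.py <<'E'
def cloud(p,d,c):
    K,Rm,t=np.array(c['intrinsics']),np.array(c['R']),np.array(c['t'])
    v,u=np.mgrid[:d.shape[0],:d.shape[1]]; m=d>0
    x=(u[m]-K[0,2])/K[0,0]*d[m]; y=(v[m]-K[1,2])/K[1,1]*d[m]
    X=(np.c_[x,y,d[m]]-t)@Rm
    return X,p[m]
E
python3 - <<'E'
from h import *
class Z: pass
for n in ('scene','side'):
    z=np.load(f'pics/{n}0.npz'); X,C=cloud(z['p'],z['d'],dict(intrinsics=z['K'],R=z['R'],t=z['t']))
    k=(X[:,0]>.2)&(X[:,0]<1.0)&(X[:,1]>-.6)&(X[:,1]<.5)&(X[:,2]>-.02)&(X[:,2]<.2); X,C=X[k],C[k]
    o=np.argsort(X[:,2]); X,C=X[o],C[o]
    s=700; W=np.zeros((int(.8*s),int(1.1*s),3),np.uint8); H=W[:,:,0].copy()
    r=((1.0-X[:,0])*s).astype(int); q=((.5-X[:,1])*s).astype(int)
    for a in(0,1):
        for b in(0,1):
            rr=np.clip(r+a,0,W.shape[0]-1);qq=np.clip(q+b,0,W.shape[1]-1)
            W[rr,qq]=C[:,::-1]
    cv2.imwrite(f'pics/top_{n}.png',W)
    b=X[(abs(X[:,2])<.02)]; print(n,np.median(b[:,2]))
E
```

```text
scene 0.001494969727874159
side 0.0017520351788597184
```

View pics/top_scene.png

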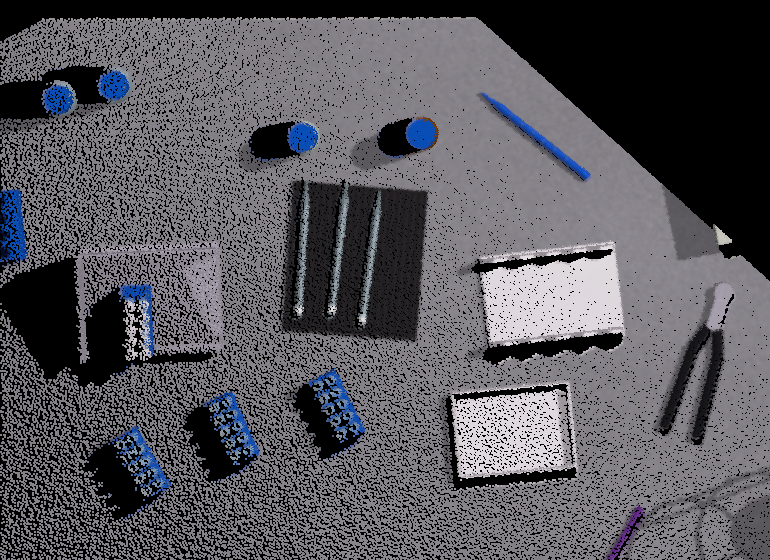

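View pics/top_side.png

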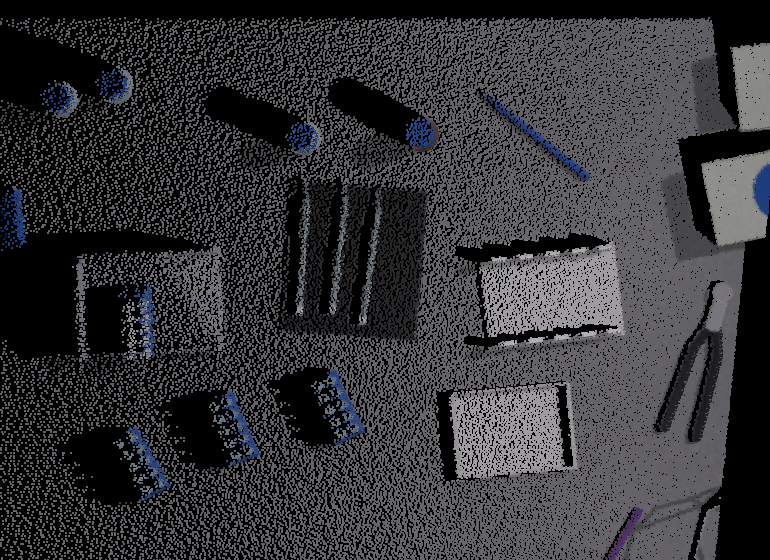

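```bash
python3 - <<'E'
from h import *
a=np.load('pics/scene0.npz')['p'][110:210,340:460,::-1]; b=np.load('pics/side0.npz')['p'][110:200,240:360,::-1]
a=cv2.resize(a,None,fx=5,fy=5,interpolation=2)[:,:600]; b=cv2.resize(b,None,fx=5,fy=5,interpolation=2)
cv2.imwrite('pics/c1.png',a);cv2.imwrite('pics/c2.png',b)
E
```

```text
(no output)
```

View pics/c1.png

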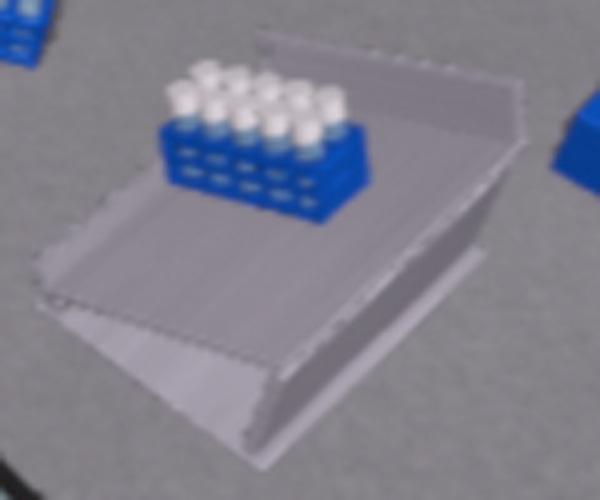

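View pics/c2.png

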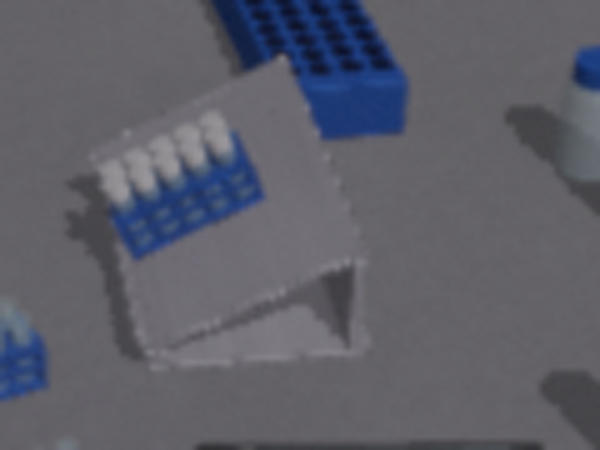

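```bash
cat > fit.py <<'E'
from h import *
def load(f):
    z=np.load(f'pics/{f}.npz'); return cloud(z['p'],z['d'],dict(intrinsics=z['K'],R=z['R'],t=z['t']))
def box(X,b): return (X[:,0]>b[0])&(X[:,0]<b[1])&(X[:,1]>b[2])&(X[:,1]<b[3])&(X[:,2]>b[4])&(X[:,2]<b[5])
def isblue(C): C=C.astype(int); return (C[:,2]>C[:,0]+50)&(C[:,2]>70)
def racks(f,tag):
    """plan fit of 98x42 rectangle to blue points of racks on bench"""
    X,C=load(f); k=box(X,(.2,.62,-.15,.5,.005,.045))&isblue(C); X=X[k]
    q=((X[:,:2]-[.2,-.15])*500).astype(int); M=np.zeros((220,330),np.uint8); M[q[:,0],q[:,1]]=1
    n,L=cv2.connectedComponents(cv2.dilate(M,np.ones((5,5))))
    for i in range(1,n):
        P=X[L[q[:,0],q[:,1]]==i]
        if len(P)<60: continue
        r=cv2.minAreaRect((P[:,:2]*1000).astype(np.float32)); print(tag,np.round(r[0],1),np.round(r[1],1),round(r[2],1),'z',np.round(np.percentile(P[:,2]*1000,[2,50,98]),1),len(P))
E
python3 - <<'E'
from fit import *
for f in('scene0','side0'):
    racks(f,f)
    X,C=load(f)
    # bench
    for nm,b in dict(b_stand=(.5,.9,.1,.4,-.02,.012)).items():
        k=box(X,b); print('bench z',np.median(X[k,2]))
    C_=C.astype(int)
    # deck plane ransac-ish
    k=box(X,(.5,.66,.19,.38,.012,.12))&~isblue(C)&(C_.max(1)<190); P=X[k]
    A=np.c_[P[:,:2],np.ones(len(P))]; w=np.ones(len(P),bool)
    for _ in range(15):
        c=np.linalg.lstsq(A[w],P[w,2],rcond=None)[0]; e=P[:,2]-A@c; w=abs(e)<(.004 if _>5 else .015)
    print('deck z=ax+by+c',c,'tilt',np.degrees(np.arctan(np.hypot(c[0],c[1]))),'yaw',np.degrees(np.arctan2(c[1],c[0])),w.sum())
    # mat
    k=box(X,(.5,.76,-.12,.1,-.02,.012))&(C_.max(1)<55); P=X[k]; r=cv2.minAreaRect((P[:,:2]*1000).astype(np.float32)); print('mat',r,np.median(P[:,2]))
    # tray & rest white
    for nm,b in dict(tray=(.29,.46,-.35,-.12,-.01,.06),rest=(.48,.67,-.42,-.16,-.01,.1)).items():
        k=box(X,b)&(C_.min(1)>150); P=X[k]; r=cv2.minAreaRect((P[:,:2]*1000).astype(np.float32)); print(nm,r,np.percentile(P[:,2],[2,50,90,99.5]))
E
```

```text
scene0 [338.4 300.9] [97.8 47.4] 30.1 z [ 5.7 32.4 43.3] 498
scene0 [386.3 168.7] [103.6  46.2] 23.9 z [ 5.8 33.8 44.4] 576
scene0 [420.3  20.2] [99.  44.4] 26.3 z [ 5.6 34.1 44.4] 625
scene0 [524.3 289.3] [58.7 13.1] 1.7 z [24.7 37.5 44.7] 89
bench z 0.0013216560689938328
deck z=ax+by+c [ 0.46143364  0.02168625 -0.21831796] tilt 24.79424347142226 yaw 2.690781100183337 1940
mat ((628.8755493164062, -5.717552185058594), (192.8648681640625, 211.87994384765625), 85.55575561523438) 0.004131285683643002
tray ((378.5234069824219, -233.5233154296875), (143.2330322265625, 173.8072967529297), 5.375055313110352) [0.001231   0.00557818 0.02084365 0.02530958]
rest ((568.1429443359375, -289.0958251953125), (157.4641571044922, 195.11947631835938), 6.793476104736328) [0.00405285 0.0092831  0.01488954 0.05935748]
side0 [342.9 291.5] [99.3 37.5] 21.5 z [ 5.9 21.9 38.4] 283
side0 [388.9 166.9] [97.7 39.7] 22.9 z [ 6.2 22.8 39. ] 314
side0 [420.2  19.5] [98.4 46.4] 24.0 z [ 5.7 23.8 41.8] 370
bench z 0.0016453198675722156
deck z=ax+by+c [ 0.46697701  0.02095399 -0.22133995] tilt 25.05359169186715 yaw 2.569227615041131 956
mat ((627.6500244140625, -7.101287841796875), (191.08749389648438, 212.47274780273438), 85.25920867919922) 0.004504902862638605
tray ((383.6921081542969, -233.427978515625), (120.18417358398438, 171.58021545410156), 6.317437648773193) [0.00302173 0.00569152 0.0076825  0.02498458]
rest ((576.8759765625, -287.414306640625), (131.6792755126953, 193.8418731689453), 7.3003058433532715) [0.00658664 0.00950395 0.01260729 0.05894681]
```

```bash
python3 - <<'E'
from fit import *
a,b,c=.464,.0213,-.2198
n=np.array([-a,-b,1]);n/=np.linalg.norm(n); ux=np.array([a,b,0]);ux=np.array([a,b,a*a+b*b]);ux/=np.linalg.norm(ux); uy=np.cross(n,ux); print(ux,uy,n)
O=np.array([.51,.375,0]);O[2]=a*O[0]+b*O[1]+c
for f in('scene0','side0'):
    X,C=load(f); k=box(X,(.44,.72,.15,.44,.004,.16)); P=(X[k]-O)@np.c_[ux,uy,n]; bl=isblue(C[k])|(C[k].max(1)>190)
    P=P*1000
    ch=P[(P[:,2]>8)&(P[:,2]<38)&(P[:,1]>-15)&(~bl)&(P[:,0]>20)]; print(f,'cheek y hist',np.histogram(ch[:,1],np.arange(-16,24,2)),'zmax',np.percentile(ch[:,2],98))
    le=P[(P[:,2]>4)&(P[:,2]<13)&(P[:,0]<25)&(P[:,0]>-30)&(~bl)]; print('ledge x',np.histogram(le[:,0],np.arange(-30,26,2)))
    d=P[(abs(P[:,2])<2.5)&~bl]; print('deck x',np.percentile(d[:,0],[.5,2,98,99.5]),'y',np.percentile(d[:,1],[.5,2,98,99.5]))
    r=P[bl&(P[:,2]>3)]; bb=P[isblue(C[k])&(P[:,2]>5)]; print('rack x',np.percentile(bb[:,0],[1,99]),'y',np.percentile(bb[:,1],[1,99]),'z',np.percentile(r[:,2],[50,99]))
E
```

```text
[0.90598458 0.04158938 0.4212627 ] [-4.58568811e-02  9.98948020e-01 -3.46944695e-18] [-0.42081954 -0.01931779  0.90693866]
scene0 cheek y hist (array([  0,   0,   0,   0,   0,   0,   0,   0,   1,  53, 178, 119,  41,
        23,  10,   1,   0,   0,   0]), array([-16, -14, -12, -10,  -8,  -6,  -4,  -2,   0,   2,   4,   6,   8,
        10,  12,  14,  16,  18,  20,  22])) zmax 35.874673965299095
ledge x (array([ 0,  0,  0,  0,  0,  2,  3,  8,  6,  9, 50, 27,  0,  0,  1,  1,  1,
        1,  0,  1,  0,  0,  0,  0,  2,  1,  1]), array([-30, -28, -26, -24, -22, -20, -18, -16, -14, -12, -10,  -8,  -6,
        -4,  -2,   0,   2,   4,   6,   8,  10,  12,  14,  16,  18,  20,
        22,  24]))
deck x [-13.24198609  -7.43350599 138.01084751 139.25007765] y [-192.88747925 -191.11524531    3.65807533    7.09370857]
rack x [-9.87931945 90.98659891] y [-93.68223518 -51.20525968] z [31.32668876 57.46508911]
side0 cheek y hist (array([ 0,  0,  0,  0,  0,  0,  0,  3,  4, 25, 51, 64, 34, 11,  8,  4,  2,
        0,  0]), array([-16, -14, -12, -10,  -8,  -6,  -4,  -2,   0,   2,   4,   6,   8,
        10,  12,  14,  16,  18,  20,  22])) zmax 35.49664483289747
ledge x (array([ 0,  0,  0,  0,  0,  0,  0,  5,  5,  4,  6, 10,  0,  1,  0,  0,  1,
        1,  0,  0,  0,  0,  0,  0,  0,  1,  0]), array([-30, -28, -26, -24, -22, -20, -18, -16, -14, -12, -10,  -8,  -6,
        -4,  -2,   0,   2,   4,   6,   8,  10,  12,  14,  16,  18,  20,
        22,  24]))
deck x [-45.67053597  -6.98454638 137.70461711 139.00486899] y [-193.764069   -191.50476594    1.8703339     8.26851018]
rack x [-6.49476374 89.56276856] y [-95.35586658 -73.82654938] z [20.04770422 36.29345455]
```

```bash
cat > mv.py <<'E'
from h import *
a,b=.464,.0213
n=np.array([-a,-b,1]);n/=np.linalg.norm(n); ux=np.array([a,b,a*a+b*b]);ux/=np.linalg.norm(ux); uy=np.cross(n,ux)
corner=np.array([.503,.3785,.0210])
Rdeck=np.c_[uy,np.cross(-n,uy),-n]
def D(x,y,z): return corner+(x*ux+y*uy+z*n)/1000
def Rdown(yawx,tilt=0):
    """tool pointing down, tool x at yaw (deg)"""
    y=np.radians(yawx); x=np.array([np.cos(y),np.sin(y),0]); z=np.array([0,0,-1.]); M=np.c_[x,np.cross(z,x),z]
    return M@R.from_euler('x',tilt,degrees=True).as_matrix()
def rel(p,Rm,p0=None,R0=None):
    if p0 is None:
        s=arm.read_state(); p0=s['eef_pos']; R0=R.from_rotvec(s['tool_rot']).as_matrix()
    w=R.from_matrix(R0.T@Rm).as_rotvec(); sh=R0.T@(np.array(p)-p0)
    print('turn',np.round(np.degrees(w)/30,4),'shift',np.round(sh/.8,4),'| deg',np.round(np.degrees(w),1),'mm',np.round(sh*1000,1),'rows',int(np.ceil(max(np.linalg.norm(sh)/.0417,np.degrees(np.linalg.norm(w))/7.16))))
def st():
    s=arm.read_state(); print('t',round(s['time_s'],2),'p',np.round(s['eef_pos']*1000,1),'F',np.round(s['contact_force'],1),'open',round(s['opening']*1000,1)); return s
E
python3 - <<'E'
from mv import *
print(Rdeck, D(49,-77,13)); rel(D(49,-77,113),Rdeck)
E
```

```text
[[-4.58568811e-02  9.05984581e-01  4.20819540e-01]
 [ 9.98948020e-01  4.15893784e-02  1.93177935e-02]
 [-3.46944695e-18  4.21262699e-01 -9.06938663e-01]] [0.54545357 0.30336775 0.05343207]
turn [-0.824   0.1307 -0.5796] shift [-0.3158  0.5097  0.1077] | deg [-24.7   3.9 -17.4] mm [-252.6  407.8   86.2] rows 12
```

>>> servo_tool(motion="-0.4 0.06 -0.3 -0.158 0.255 0 1;-0.824 0.131 -0.58 -0.316 0.51 0.108 1;-0.824 0.131 -0.58 -0.316 0.51 0.108 1;-0.824 0.131 -0.58 -0.316 0.51 0.108 1;-0.824 0.131 -0.58 -0.316 0.51 0.108 1;-0.824 0.131 -0.58 -0.316 0.51 0.108 1;-0.824 0.131 -0.58 -0.316 0.51 0.108 1;-0.824 0.131 -0.58 -0.316 0.51 0.108 1;-0.824 0.131 -0.58 -0.316 0.51 0.108 1;-0.824 0.131 -0.58 -0.316 0.51 0.108 1;-0.824 0.131 -0.58 -0.316 0.51 0.108 1;-0.824 0.131 -0.58 -0.316 0.51 0.108 1;-0.824 0.131 -0.58 -0.316 0.51 0.108 1;-0.824 0.131 -0.58 -0.316 0.51 0.108 1;-0.824 0.131 -0.58 -0.316 0.51 0.108 1;-0.824 0.131 -0.58 -0.316 0.51 0.108 1;-0.824 0.131 -0.58 -0.316 0.51 0.108 1")

```text
time_s: 1.57
eef_pos: [0.5028, 0.3036, 0.1444]
tool_rot: [1.937, 2.033, 0.452]
contact_force: [-0.6, 0.8, 0.5]
opening: 0.0883
```

```bash
python3 - <<'E'
from mv import *
s=st(); print(s['joint_pos']); rel(D(49,-77,113),Rdeck); snap('wrist','w1')
E
```

```text
t 1.57 p [502.8 303.6 144.4] F [-0.6  0.8  0.5] open 88.3
[-1.04217246  0.31003705  0.26857518  2.15518367  0.54125989  0.41446613
  0.35183744]
turn [ 0.0006 -0.0062  0.0039] shift [-0.0027  0.0004  0.0006] | deg [ 0.  -0.2  0.1] mm [-2.2  0.3  0.5] rows 1
```

View pics/w1.png

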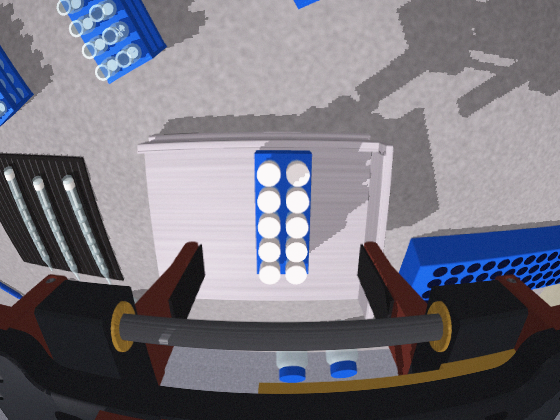

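Wrist view: the capped rack is centred between the fingers at (283,215). The ledge is along the top (row 145) and the cheek on the right (col 375). I'll check my stand frame against the wrist depth.

```bash
cat >> fit.py <<'E'
def wcloud(f):
    z=np.load(f'pics/{f}.npz'); p,d,K,Rm,t=z['p'],z['d'],z['K'],z['R'],z['t']
    v,u=np.mgrid[:d.shape[0],:d.shape[1]]; x=(u-K[0,2])/K[0,0]; y=(v-K[1,2])/K[1,1]; th=np.hypot(x,y); 
    s=np.where(th>1e-6,np.tan(th)/np.maximum(th,1e-6),1); m=(d>.12)&(th<1.2)
    X=np.dstack([x*s*d,y*s*d,d])[m]; return (X-t)@Rm,p[m]
E
cat > deckfit.py <<'E'
from fit import *; import mv,sys
def run(f):
    X,C=wcloud(f); k=box(X,(.44,.72,.13,.45,.004,.16)); X=X[k];C=C[k]
    P=(X-mv.corner)@np.c_[mv.ux,mv.uy,mv.n]*1000; bl=isblue(C)
    wt=(C.min(1)>200)
    i=(P[:,0]>5)&(P[:,0]<140)&(P[:,1]<-5)&(P[:,1]>-190)&(abs(P[:,2])<7)&~bl
    A=np.c_[P[i,:2],np.ones(i.sum())]; print('deck resid z=ax+by+c',np.linalg.lstsq(A,P[i,2],rcond=None)[0],i.sum())
    g=(P[:,2]>6)&(P[:,2]<28)&(P[:,1]>-10)&(P[:,1]<14)&(P[:,0]>10)&(P[:,0]<120)&~bl
    print('cheek inner y',np.percentile(P[g,1],[5,25,50,75]))
    g=(P[:,2]>3)&(P[:,2]<12)&(P[:,0]>-9)&(P[:,0]<8)&(P[:,1]<-10)&(P[:,1]>-190)&~bl; print('ledge inner x',np.percentile(P[g,0],[25,50,75,95]),g.sum())
    g=bl&(P[:,2]>28)&(P[:,2]<37)&(P[:,1]>-197)
    if g.sum()>50: 
        h=(P[g,:2]+[20,220]).astype(int); M=np.zeros((200,260),np.uint8); M[np.clip(h[:,0],0,199),np.clip(h[:,1],0,259)]=1
        nn,L=cv2.connectedComponents(cv2.dilate(M,np.ones((3,3))))
        for j in range(1,nn):
            Q=P[g][L[np.clip(h[:,0],0,199),np.clip(h[:,1],0,259)]==j]
            if len(Q)>60: r=cv2.minAreaRect(Q[:,:2].astype(np.float32)); print('racktop',np.round(r[0],1),np.round(r[1],1),round(r[2],1),'x',np.round(np.percentile(Q[:,0],[1,99]),1),'y',np.round(np.percentile(Q[:,1],[1,99]),1),'z',np.round(np.median(Q[:,2]),1))
if __name__=='__main__': run(sys.argv[1])
E
python3 deckfit.py w1
```

```text
deck resid z=ax+by+c [ 0.00139781 -0.00103485 -0.61983847] 19438
cheek inner y [1.5302023  1.83792337 2.0714053  2.3062201 ]
ledge inner x [-8.78031629 -8.59350136 -7.81620564 -2.90858828] 173
racktop [ 47.8 -73.4] [97.8 42.3] 0.1 x [-0.8 94.5] y [-94.2 -52.4] z 33.5
```

```bash
sed -i 's/^corner=.*/corner=np.array([.503,.3785,.0210])+(-1.2*ux+2.0*uy-0.5*n)\/1000/' mv.py; python3 - <<'E'
from mv import *
rel(D(49,-75.4,14),Rdeck)
E
```

```text
turn [ 0.0007 -0.0059  0.0035] shift [ 0.0017 -0.0012  0.1249] | deg [ 0.  -0.2  0.1] mm [  1.3  -1.  100. ] rows 3
```

>>> servo_tool(motion="0 -0.006 0.004 0.002 -0.001 0.04 1;0 -0.006 0.004 0.002 -0.001 0.08 1;0 -0.006 0.004 0.002 -0.001 0.11 1;0 -0.006 0.004 0.002 -0.001 0.125 1;0 -0.006 0.004 0.002 -0.001 0.125 1;0 -0.006 0.004 0.002 -0.001 0.125 -1;0 -0.006 0.004 0.002 -0.001 0.125 -1;0 -0.006 0.004 0.002 -0.001 0.125 -1;0 -0.006 0.004 0.002 -0.001 0.125 -1;0 -0.006 0.004 0.002 -0.001 0.125 -1;0 -0.006 0.004 0.002 -0.001 0.125 -1;0 -0.006 0.004 0.002 -0.001 0.125 -1;0 -0.006 0.004 0.002 -0.001 0.125 -1;0 -0.006 0.004 0.002 -0.001 0.125 -1")

```text
time_s: 2.78
eef_pos: [0.5451, 0.3059, 0.0536]
tool_rot: [1.941, 2.027, 0.449]
contact_force: [-2.6, 0.6, 5.1]
opening: 0.042
```

```bash
python3 - <<'E'
from mv import *
st()
# tray fit
from fit import *
for f in('scene0','side0'):
    X,C=load(f); C_=C.astype(int)
    k=box(X,(.29,.47,-.35,-.12,.016,.03))&(C_.min(1)>100); P=X[k]; r=cv2.minAreaRect((P[:,:2]*1000).astype(np.float32)); print('tray rim',r,len(P))
    k=box(X,(.34,.42,-.28,-.18,-.01,.012))&(C_.min(1)>130); print('floor',np.median(X[k,2]))
    k=box(X,(.46,.7,-.42,-.16,.045,.08))&(C_.min(1)>100); P=X[k]; r=cv2.minAreaRect((P[:,:2]*1000).astype(np.float32)); print('rest teeth',r,len(P),P[:,2].max())
E
```

```text
t 2.78 p [545.1 305.9  53.6] F [-2.6  0.6  5.1] open 42.0
tray rim ((386.2110900878906, -233.1619415283203), (127.99235534667969, 170.34103393554688), 5.453675270080566) 577
floor 0.0050535485224765374
rest teeth ((578.4645385742188, -288.5797424316406), (128.02479553222656, 183.95497131347656), 6.760529518127441) 580 0.06174860574477209
tray rim ((385.5628967285156, -231.97830200195312), (125.0870361328125, 173.3890838623047), 5.198551177978516) 530
floor 0.005684191650345375
rest teeth ((578.4102172851562, -291.0217590332031), (127.26007843017578, 180.09902954101562), 6.410538196563721) 376 0.06119129787598465
```

```bash
python3 - <<'E'
from mv import *
rel([.3855,-.2325,.13],Rdown(95.4))
E
```

```text
turn [ 0.8319  0.0204 -0.096 ] shift [-0.6637 -0.1666 -0.1832] | deg [25.   0.6 -2.9] mm [-531.  -133.3 -146.5] rows 14
```

>>> servo_tool(motion="0 0 0 0 0 -0.04 -1;0 0 0 0 0 -0.08 -1;0 0 0 -0.01 0 -0.13 -1;0.1 0 0 -0.04 -0.02 -0.18 -1;0.2 0.02 -0.096 -0.09 -0.04 -0.183 -1;0.4 0.02 -0.096 -0.14 -0.06 -0.183 -1;0.6 0.02 -0.096 -0.19 -0.07 -0.183 -1;0.832 0.02 -0.096 -0.24 -0.09 -0.183 -1;0.832 0.02 -0.096 -0.29 -0.1 -0.183 -1;0.832 0.02 -0.096 -0.34 -0.12 -0.183 -1;0.832 0.02 -0.096 -0.39 -0.14 -0.183 -1;0.832 0.02 -0.096 -0.44 -0.15 -0.183 -1;0.832 0.02 -0.096 -0.49 -0.16 -0.183 -1;0.832 0.02 -0.096 -0.54 -0.167 -0.183 -1;0.832 0.02 -0.096 -0.59 -0.167 -0.183 -1;0.832 0.02 -0.096 -0.63 -0.167 -0.183 -1;0.832 0.02 -0.096 -0.664 -0.167 -0.183 -1;0.832 0.02 -0.096 -0.664 -0.167 -0.183 -1;0.832 0.02 -0.096 -0.664 -0.167 -0.183 -1;0.832 0.02 -0.096 -0.664 -0.167 -0.183 -1")

```text
time_s: 4.45
eef_pos: [0.3842, -0.2331, 0.1295]
tool_rot: [-2.116, -2.32, 0.003]
contact_force: [0.1, 0.7, -2.1]
opening: 0.042
```

```bash
python3 - <<'E'
from mv import *
s=st(); print(s['joint_pos']);rel([.3855,-.2325,.020],Rdown(95.4)); snap('wrist','w2')
E
```

```text
t 4.45 p [ 384.2 -233.1  129.5] F [ 0.1  0.7 -2.1] open 42.0
[ 0.06445588  0.25886992  0.39510617  2.19248117 -0.14840613  0.71650481
  2.22278994]
turn [-0.0041  0.0007 -0.0045] shift [0.0007 0.002  0.1368] | deg [-0.1  0.  -0.1] mm [  0.5   1.6 109.5] rows 3
```

View pics/w2.png

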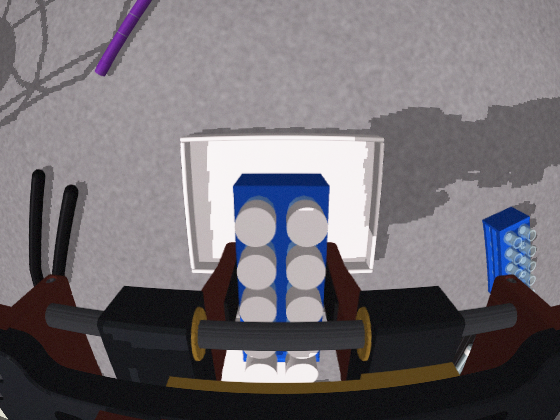

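Rack is held square and the tray is below, centred at (282,205). Lowering.

>>> servo_tool(motion="0 0 0 0 0.002 0.04 -1;0 0 0 0 0.002 0.08 -1;0 0 0 0 0.002 0.11 -1;0 0 0 0 0.002 0.125 -1;0 0 0 0 0.002 0.13 -1;0 0 0 0 0.002 0.133 -1;0 0 0 0 0.002 0.135 -1;0 0 0 0 0.002 0.137 -1;0 0 0 0 0.002 0.137 -1")

```text
time_s: 5.25
eef_pos: [0.3872, -0.233, 0.021]
tool_rot: [2.113, 2.322, -0.001]
contact_force: [0.3, 0.1, -1.4]
opening: 0.0419
```

```bash
python3 - <<'E'
from mv import *
s=st(); snap('side','s2')
p=np.load('pics/s2.npz')['p'][230:340,180:300,::-1]; cv2.imwrite('pics/c3.png',cv2.resize(p,None,fx=5,fy=5,interpolation=2))
E
```

```text
t 5.25 p [ 387.2 -233.    21. ] F [ 0.3  0.1 -1.4] open 41.9
```

View pics/c3.png

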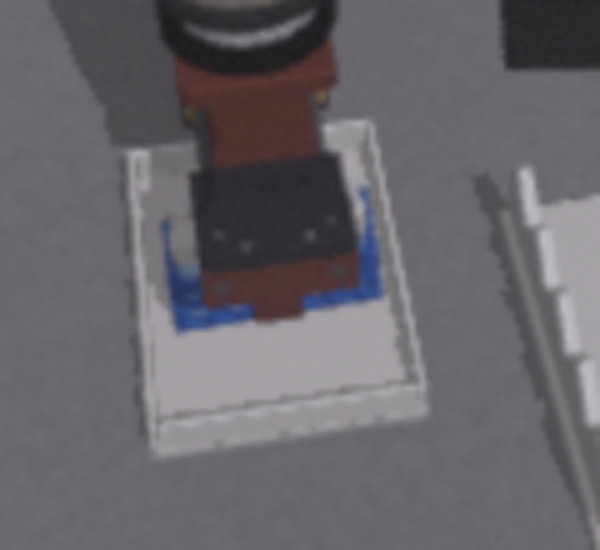

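>>> servo_tool(motion="0 0 0 0 -0.001 0.001 -1;0 0 0 0 -0.002 0.002 -1;0 0 0 0 -0.002 0.003 -1;0 0 0 0 -0.002 0.003 -1")

```text
time_s: 5.63
eef_pos: [0.3863, -0.2334, 0.0187]
tool_rot: [2.113, 2.322, 0.0]
contact_force: [1.7, 2.4, 5.6]
opening: 0.042
```

>>> servo_tool(motion="0 0 0 0 0 0.0005 -1;0 0 0 0 0 0.0005 0.3;0 0 0 0 0 0.0005 0.6;0 0 0 0 0 0.0005 0.8;0 0 0 0 0 0.0005 0.8;0 0 0 0 0 -0.04 0.8;0 0 0 0 0 -0.09 0.8;0 0 0 0 0 -0.14 0.8;0 0 0 0 0 -0.14 0.8")

```text
time_s: 6.38
eef_pos: [0.3882, -0.2352, 0.1357]
tool_rot: [2.11, 2.315, 0.005]
contact_force: [0.4, 0.7, 0.2]
opening: 0.079
```

```bash
python3 - <<'E'
from mv import *
s=st(); snap('scene','a3'); snap('side','b3'); snap('wrist','w3')
from fit import *
racks('a3','a');racks('b3','b')
E
```

```text
t 6.38 p [ 388.2 -235.2  135.7] F [0.4 0.7 0.2] open 79.0
a [339.1 299.9] [97.7 43.8] 29.9 z [ 5.7 32.7 44.3] 511
a [388.8 170. ] [98.6 44.1] 24.2 z [ 5.8 33.6 44.2] 571
a [420.6  19.5] [98.9 42.6] 27.5 z [ 5.8 34.1 44.3] 630
b [436.6  16.1] [60.4 42.5] 50.1 z [ 5.8 22.3 42.2] 220
```

View pics/w3.png

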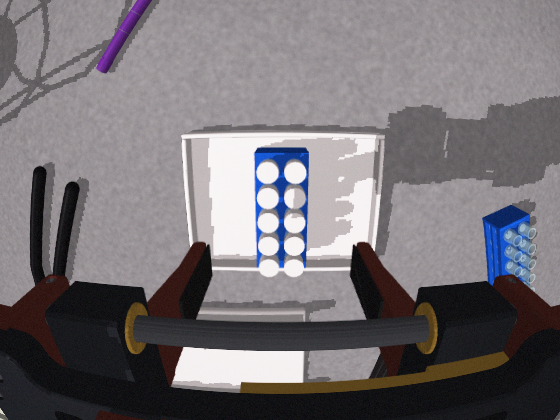

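View pics/b3.png

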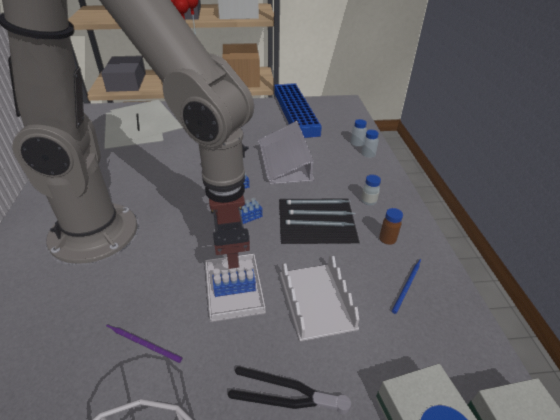

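Finished rack stands upright in the tray, at (280,210) in the wrist view. Next is the nearest open rack, at about (420,20) mm.

```bash
python3 - <<'E'
from mv import *
rel([.4205,.0196,.135],Rdown(117))
E
```

```text
turn [-2.000e-04  1.900e-03 -7.203e-01] shift [ 0.31    0.0739 -0.0066] | deg [ -0.    0.1 -21.6] mm [248.   59.1  -5.3] rows 7
```

>>> servo_tool(motion="0 0 -0.2 0.05 0.01 0 1;0 0 -0.4 0.1 0.02 0 1;0 0 -0.6 0.15 0.04 0 1;0 0 -0.72 0.2 0.05 -0.005 1;0 0 -0.72 0.25 0.06 -0.005 1;0 0 -0.72 0.29 0.074 -0.005 1;0 0 -0.72 0.31 0.074 -0.005 1;0 0 -0.72 0.31 0.074 -0.005 1;0 0 -0.72 0.31 0.074 -0.005 1;0 0 -0.72 0.31 0.074 -0.005 1")

```text
time_s: 7.37
eef_pos: [0.4197, 0.0181, 0.1325]
tool_rot: [-1.643, -2.676, 0.005]
contact_force: [-0.3, -1.0, 0.5]
opening: 0.0881
```

```bash
cat >> fit.py <<'E'
def wracks(f,zr=(.028,.038)):
    X,C=wcloud(f); k=isblue(C)&(X[:,2]>zr[0])&(X[:,2]<zr[1]); X=X[k]; s=np.linalg.norm(X[:,:2],axis=1)<.75; X=X[s]
    q=((X[:,:2]-[-.2,-.8])*500).astype(int); q=np.clip(q,0,799); M=np.zeros((800,800),np.uint8); M[q[:,0],q[:,1]]=1
    nn,L=cv2.connectedComponents(cv2.dilate(M,np.ones((3,3))))
    for i in range(1,nn):
        P=X[L[q[:,0],q[:,1]]==i]
        if len(P)<200: continue
        r=cv2.minAreaRect((P[:,:2]*1000).astype(np.float32)); print('rack',np.round(r[0],1),np.round(r[1],1),round(r[2],1),'z',np.round(np.median(P[:,2])*1000,1),len(P))
E
python3 - <<'E'
from mv import *
s=st(); print(s['joint_pos']); snap('wrist','w4')
from fit import *
wracks('w4')
E
```

```text
t 7.37 p [419.7  18.1 132.5] F [-0.3 -1.   0.5] open 88.1
[-0.37056089  0.19885277  0.198847    2.24032961 -0.05747999  0.7105485
  1.90870593]
rack [333.9 299.5] [88.5 44.8] 29.6 z 33.8 926
rack [ 386.7 -232.5] [98.2 44.4] 5.7 z 36.6 822
rack [387.9 171.1] [97.7 43.6] 23.6 z 34.0 1772
rack [419.5  22.2] [98.7 42. ] 26.0 z 34.2 3427
```

View pics/w4.png

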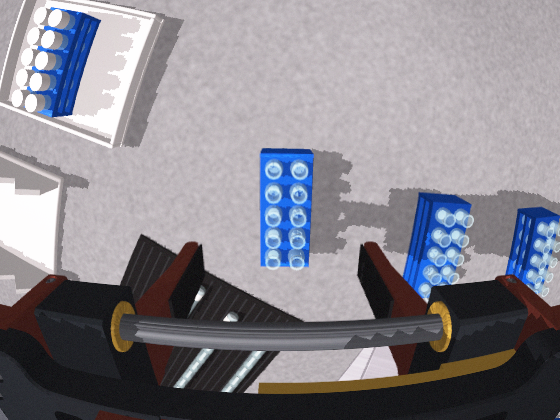

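```bash
python3 - <<'E'
from mv import *
rel([.4198,.0222,.015],Rdown(116))
E
```

```text
turn [-0.0061  0.0013  0.0284] shift [0.0051 0.0028 0.1472] | deg [-0.2  0.   0.9] mm [  4.    2.3 117.8] rows 3
```

>>> servo_tool(motion="0 0 0.028 0.005 0.003 0.05 1;0 0 0.028 0.005 0.003 0.1 1;0 0 0.028 0.005 0.003 0.13 1;0 0 0.028 0.005 0.003 0.147 1;0 0 0.028 0.005 0.003 0.147 1;0 0 0.028 0.005 0.003 0.147 -1;0 0 0.028 0.005 0.003 0.147 -1;0 0 0.028 0.005 0.003 0.147 -1;0 0 0.028 0.005 0.003 0.147 -1;0 0 0.028 0.005 0.003 0.147 -1;0 0 0.028 0.005 0.003 0.147 -1;0 0 0.028 0.005 0.003 0.147 -1;0 0 0.028 0.005 0.003 0.147 -1;0 0 0.028 0.005 0.003 0.147 -1")

```text
time_s: 8.58
eef_pos: [0.4213, 0.0239, 0.0164]
tool_rot: [1.661, 2.666, -0.001]
contact_force: [-0.8, -0.3, 5.6]
opening: 0.0417
```

```bash
python3 - <<'E'
from mv import *
st(); rel(D(58,-46,75),Rdeck)
E
```

```text
t 8.58 p [421.3  23.9  16.4] F [-0.8 -0.3  5.6] open 41.7
turn [-0.819  -0.1684  0.7715] shift [ 0.2924  0.288  -0.1206] | deg [-24.6  -5.1  23.1] mm [233.9 230.4 -96.4] rows 9
```

>>> servo_tool(motion="0 0 0 0 0 -0.05 -1;0 0 0 0 0 -0.1 -1;0 0 0 0.01 0.01 -0.15 -1;-0.1 0 0.1 0.04 0.05 -0.17 -1;-0.3 -0.05 0.3 0.08 0.09 -0.17 -1;-0.5 -0.1 0.5 0.12 0.13 -0.17 -1;-0.7 -0.15 0.7 0.16 0.17 -0.17 -1;-0.82 -0.168 0.77 0.2 0.21 -0.16 -1;-0.82 -0.168 0.77 0.24 0.25 -0.15 -1;-0.82 -0.168 0.77 0.28 0.28 -0.13 -1;-0.82 -0.168 0.77 0.292 0.288 -0.121 -1;-0.82 -0.168 0.77 0.292 0.288 -0.121 -1;-0.82 -0.168 0.77 0.292 0.288 -0.121 -1;-0.82 -0.168 0.77 0.292 0.288 -0.121 -1;-0.82 -0.168 0.77 0.292 0.288 -0.121 -1")

```text
time_s: 9.83
eef_pos: [0.5239, 0.3386, 0.1109]
tool_rot: [1.933, 2.037, 0.448]
contact_force: [-0.8, -0.8, -2.1]
opening: 0.0421
```

```bash
python3 - <<'E'
from mv import *
s=st(); print(s['joint_pos']); rel(D(56,-46,20),Rdeck); snap('wrist','w5')
E
```

```text
t 9.83 p [523.9 338.6 110.9] F [-0.8 -0.8 -2.1] open 42.1
[-1.14122931  0.43741572  0.38377858  2.09423135  0.4117164   0.34695912
  0.43898114]
turn [-0.0024 -0.003   0.0112] shift [-0.004  -0.0004  0.0675] | deg [-0.1 -0.1  0.3] mm [-3.2 -0.3 54. ] rows 2
```

View pics/w5.png

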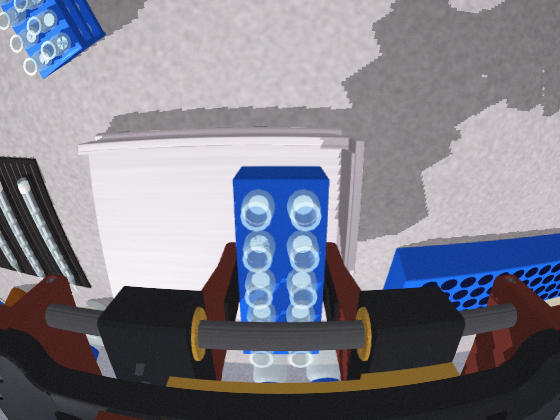

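>>> servo_tool(motion="0 0 0.011 -0.004 0 0.03 -1;0 0 0.011 -0.004 0 0.05 -1;0 0 0.011 -0.004 0 0.06 -1;0 0 0.011 -0.004 0 0.066 -1;0 0 0.011 -0.004 0 0.067 -1;0 0 0.011 -0.004 0 0.068 -1;0 0 0.011 -0.004 0 0.068 -1")

```text
time_s: 10.47
eef_pos: [0.5481, 0.333, 0.0637]
tool_rot: [1.945, 2.025, 0.451]
contact_force: [0.0, -0.7, -2.6]
opening: 0.0417
```

```bash
cat >> mv.py <<'E'
def dk():
    s=st(); print('deck',np.round((s['eef_pos']-corner)@np.c_[ux,uy,n]*1000,1),'Fdeck',np.round(s['contact_force']@np.c_[ux,uy,n],1))
E
python3 -c "
from mv import *
dk();rel(D(50,-46,16.5),Rdeck)"
```

```text
t 10.47 p [548.1 333.   63.7] F [ 0.  -0.7 -2.6] open 41.7
deck [ 58.2 -49.5  21.1] Fdeck [-1.1 -0.7 -2.4]
turn [ 0.0005 -0.0017 -0.0106] shift [ 0.0043 -0.0103  0.0058] | deg [ 0.  -0.1 -0.3] mm [ 3.5 -8.2  4.6] rows 1
```

>>> servo_tool(motion="0 0 0 0 0 0.002 -1;0 0 0 0 0 0.004 -1;0 0 0 0 -0.002 0.005 -1;0 0 0 0 -0.004 0.005 -1;0 0 0 0 -0.006 0.005 -1;0 0 0 0 -0.008 0.005 -1;0 0 0 0 -0.008 0.005 -1")

```text
time_s: 11.05
eef_pos: [0.5443, 0.3331, 0.0571]
tool_rot: [1.944, 2.025, 0.451]
contact_force: [1.6, -0.1, -1.5]
opening: 0.0418
```

```bash
python3 -c "
from mv import *
dk()"
```

```text
t 11.05 p [544.3 333.1  57.1] F [ 1.6 -0.1 -1.5] open 41.8
deck [ 51.9 -49.2  16.8] Fdeck [ 0.8 -0.1 -2. ]
```

>>> servo_tool(motion="0 0 0 0 0 0.001 -1;0 0 0 0 -0.001 0.002 -1;0 0 0 0 -0.003 0.002 -1;0 0 0 0 -0.004 0.002 -1;0 0 0 0 -0.004 0.002 -1")

```text
time_s: 11.47
eef_pos: [0.5445, 0.3331, 0.0566]
tool_rot: [1.944, 2.022, 0.456]
contact_force: [0.5, -2.3, 13.4]
opening: 0.0419
```

```bash
python3 -c "
from mv import *
dk()"
```

```text
t 11.47 p [544.5 333.1  56.6] F [ 0.5 -2.3 13.4] open 41.9
deck [ 51.9 -49.2  16.2] Fdeck [ 6.  -2.3 12. ]
```

>>> servo_tool(motion="0 0 0 0 0 0 0;0 0 0 0 0 0 0.15;0 0 0 0 0 0 0.2;0 0 0 0 0 0 0.2;0 0 0 0 0 -0.04 0.2;0 0 0 0 0 -0.08 0.2;0 0 0 0 0 -0.12 0.2;0 0 0 0 0 -0.12 0.2;0 0 0 0 0 -0.12 -1;0 0 0 0 0 -0.12 -1")

```text
time_s: 12.3
eef_pos: [0.5011, 0.3309, 0.1406]
tool_rot: [1.944, 2.026, 0.449]
contact_force: [0.1, -0.2, -0.3]
opening: 0.0428
```

```bash
python3 - <<'E'
from mv import *
dk(); snap('wrist','w6'); import deckfit; deckfit.run('w6')
E
```

```text
t 12.3 p [501.1 330.9 140.6] F [ 0.1 -0.2 -0.3] open 42.8
deck [ 47.9 -49.5 110.7] Fdeck [-0.  -0.2 -0.3]
deck resid z=ax+by+c [ 0.0010754  -0.00096769 -0.06494502] 18311
cheek inner y [-0.48774344 -0.332366   -0.2124971  -0.04612993]
ledge inner x [-7.89857523 -7.76508068 -7.51501118 -7.29192393] 224
racktop [ 49.4 -49.3] [42.2 98.4] 89.9 x [ 0.4 96.1] y [-70.  -28.5] z 34.0
```

View pics/w6.png

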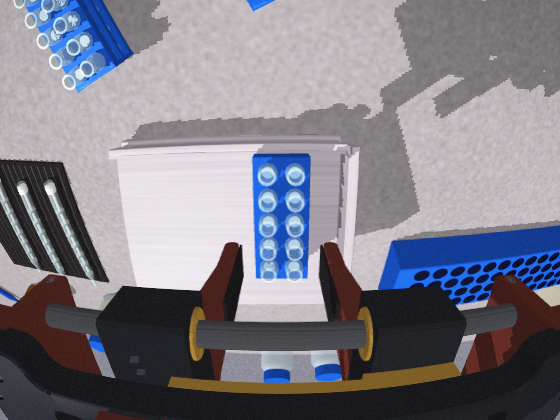

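```bash
python3 -c "
from mv import *
rel(D(49,-95,14),Rdeck)"
```

```text
turn [-0.002   0.0014 -0.0087] shift [-0.0563  0.0021  0.1203] | deg [-0.1  0.  -0.3] mm [-45.    1.7  96.2] rows 3
```

>>> servo_tool(motion="0 0 -0.009 -0.04 0.002 0 -1;0 0 -0.009 -0.056 0.002 0.01 -1;0 0 -0.009 -0.056 0.002 0.05 -1;0 0 -0.009 -0.056 0.002 0.09 -1;0 0 -0.009 -0.056 0.002 0.11 -1;0 0 -0.009 -0.056 0.002 0.12 -1;0 0 -0.009 -0.056 0.002 0.12 -1;0 0 -0.009 -0.05 0.002 0.12 -1;0 0 -0.009 -0.045 0.002 0.12 -1;0 0 -0.009 -0.04 0.002 0.12 -1;0 0 -0.009 -0.035 0.002 0.12 -1;0 0 -0.009 -0.03 0.002 0.12 -1;0 0 -0.009 -0.025 0.002 0.12 -1;0 0 -0.009 -0.02 0.002 0.12 -1;0 0 -0.009 -0.015 0.002 0.12 -1;0 0 -0.009 -0.013 0.002 0.12 -1;0 0 -0.009 -0.013 0.002 0.12 -1")

```text
time_s: 13.77
eef_pos: [0.5437, 0.3218, 0.0549]
tool_rot: [1.94, 2.028, 0.447]
contact_force: [-0.6, -4.8, 4.8]
opening: 0.0006
```

```bash
python3 -c "
from mv import *
dk()"
```

```text
t 13.77 p [543.7 321.8  54.9] F [-0.6 -4.8  4.8] open 0.6
deck [ 50.  -60.5  15.2] Fdeck [ 1.2 -4.7  4.7]
```

>>> servo_tool(motion="0 0 0 0.003 0 0 -1;0 0 0 0.006 0 0 -1;0 0 0 0.008 0 0 -1;0 0 0 0.01 0 0 -1;0 0 0 0.01 0 0 -1")

```text
time_s: 14.18
eef_pos: [0.5433, 0.3295, 0.0549]
tool_rot: [1.94, 2.028, 0.447]
contact_force: [-1.0, -5.8, 4.8]
opening: 0.0006
```

```bash
python3 -c "
from mv import *
dk()"
```

```text
t 14.18 p [543.3 329.5  54.9] F [-1.  -5.8  4.8] open 0.6
deck [ 50.  -52.8  15.2] Fdeck [ 0.8 -5.7  4.9]
```

>>> servo_tool(motion="0 0 0 0.002 0 0 -1;0 0 0 0.004 0 0 -1;0 0 0 0.006 0 0 -1;0 0 0 0.006 0 0 -1")

```text
time_s: 14.52
eef_pos: [0.5431, 0.3308, 0.0547]
tool_rot: [1.942, 2.024, 0.44]
contact_force: [-3.6, -11.9, 10.1]
opening: 0.0006
```

```bash
python3 -c "
from mv import *
dk()"
```

```text
t 14.52 p [543.1 330.8  54.7] F [ -3.6 -11.9  10.1] open 0.6
deck [ 49.7 -51.5  15.1] Fdeck [  0.5 -11.7  11. ]
```

>>> servo_tool(motion="0 0 0 0.002 0 0 -1;0 0 0 0.002 0 0 -1;0 0 0 -0.02 0 0 -1;0 0 0 -0.02 0 -0.05 -1;0 0 0 -0.02 0 -0.1 -1;0 0 0 -0.02 0 -0.12 -1;0 0 0 -0.02 0 -0.12 -1")

```text
time_s: 15.1
eef_pos: [0.5032, 0.3202, 0.1453]
tool_rot: [1.939, 2.032, 0.459]
contact_force: [0.3, -0.0, 0.6]
opening: 0.0003
```

```bash
python3 - <<'E'
from mv import *
dk(); snap('wrist','w7'); import deckfit; deckfit.run('w7'); rel(D(122,-23,110),Rdeck)
E
```

```text
t 15.1 p [503.2 320.2 145.3] F [ 0.3 -0.   0.6] open 0.3
deck [ 51.3 -60.3 114.3] Fdeck [ 0.5 -0.   0.4]
deck resid z=ax+by+c [ 0.00128237 -0.00133287 -0.13656504] 20482
cheek inner y [-0.44678771 -0.24075548 -0.14201628  0.07676584]
ledge inner x [-7.83313574 -7.57726721 -7.40715205 -7.23323674] 200
racktop [ 49.3 -21. ] [42.4 98.8] 89.8 x [ 0.2 96.9] y [-42.1  -0.3] z 34.0
turn [ 0.004 -0.011 -0.   ] shift [0.0474 0.0892 0.0039] | deg [ 0.1 -0.3 -0. ] mm [37.9 71.3  3.1] rows 2
```

View pics/w7.png

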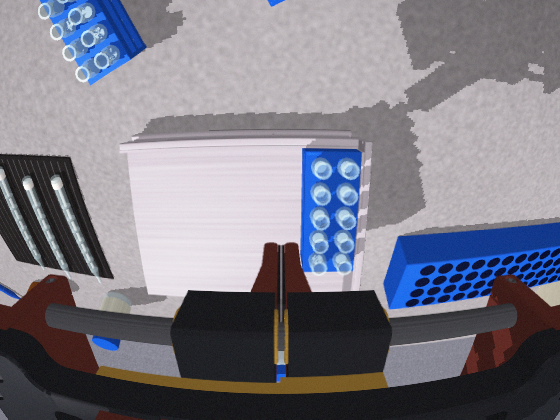

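First open rack is against the cheek and ledge. Next is the middle one.

```bash
python3 - <<'E'
from mv import *
from fit import *
wracks('w7'); rel([.388,.1705,.135],Rdown(113.8))
E
```

```text
rack [395.6 175.4] [81.5 43.6] 24.2 z 34.3 2163
turn [ 0.8269  0.1434 -0.6921] shift [-0.1792 -0.1427 -0.0558] | deg [ 24.8   4.3 -20.8] mm [-143.3 -114.2  -44.6] rows 5
```

>>> servo_tool(motion="0.2 0.03 -0.15 -0.03 -0.02 -0.02 1;0.4 0.06 -0.3 -0.08 -0.05 -0.04 1;0.6 0.1 -0.5 -0.12 -0.1 -0.056 1;0.827 0.143 -0.692 -0.15 -0.12 -0.056 1;0.827 0.143 -0.692 -0.179 -0.143 -0.056 1;0.827 0.143 -0.692 -0.179 -0.143 -0.056 1;0.827 0.143 -0.692 -0.179 -0.143 -0.056 1;0.827 0.143 -0.692 -0.179 -0.143 -0.056 1;0.827 0.143 -0.692 -0.179 -0.143 -0.056 1")

```text
time_s: 15.9
eef_pos: [0.388, 0.1693, 0.1335]
tool_rot: [1.719, 2.627, -0.007]
contact_force: [-0.6, 0.3, 0.2]
opening: 0.0568
```

```bash
python3 - <<'E'
from mv import *
s=st(); print(s['joint_pos']); snap('wrist','w8')
from fit import *
wracks('w8'); rel([.388,.171,.015],Rdown(113.8))
E
```

```text
t 15.9 p [388.  169.3 133.5] F [-0.6  0.3  0.2] open 56.8
[-0.59691031  0.20276734  0.03919424  2.22408404 -0.00663931  0.7184609
  1.42928602]
rack [338.1 302.2] [98.6 43.1] 30.2 z 34.1 2127
rack [388.5 171.8] [99.  42.3] 23.8 z 34.2 3432
turn [-0.0054  0.0075 -0.0042] shift [0.002  0.001  0.1484] | deg [-0.2  0.2 -0.1] mm [  1.6   0.8 118.7] rows 3
```

View pics/w8.png

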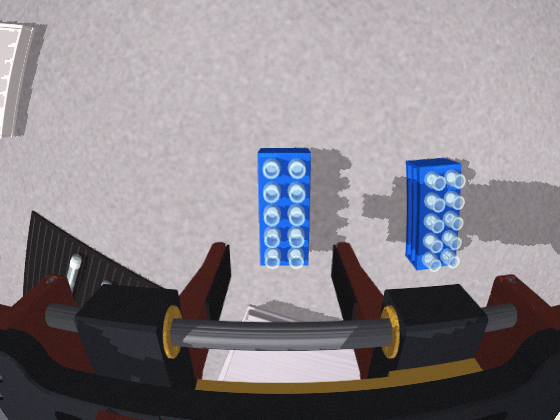

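>>> servo_tool(motion="0 0 0 0.002 0.001 0 1;0 0 0 0.002 0.001 0 1;0 0 0 0.002 0.001 0.03 1;0 0 0 0.002 0.001 0.07 1;0 0 0 0.002 0.001 0.11 1;0 0 0 0.002 0.001 0.14 1;0 0 0 0.002 0.001 0.148 1;0 0 0 0.002 0.001 0.148 1;0 0 0 0.002 0.001 0.148 -1;0 0 0 0.002 0.001 0.148 -1;0 0 0 0.002 0.001 0.148 -1;0 0 0 0.002 0.001 0.148 -1;0 0 0 0.002 0.001 0.148 -1;0 0 0 0.002 0.001 0.148 -1;0 0 0 0.002 0.001 0.148 -1;0 0 0 0.002 0.001 0.148 -1;0 0 0 0.002 0.001 0.148 -1")

```text
time_s: 17.37
eef_pos: [0.3873, 0.1702, 0.0159]
tool_rot: [1.718, 2.629, -0.008]
contact_force: [-1.7, 0.1, 4.8]
opening: 0.0415
```

```bash
python3 - <<'E'
from mv import *
st(); rel(D(58,-89,75),Rdeck)
E
```

```text
t 17.37 p [387.3 170.2  15.9] F [-1.7  0.1  4.8] open 41.5
turn [-0.8266 -0.1445  0.6917] shift [ 0.0696  0.221  -0.1218] | deg [-24.8  -4.3  20.8] mm [ 55.6 176.8 -97.4] rows 6
```

>>> servo_tool(motion="0 0 0 0 0 -0.05 -1;0 0 0 0 0 -0.1 -1;0 0 0 0.01 0.01 -0.15 -1;-0.1 0 0.1 0.02 0.04 -0.16 -1;-0.3 -0.05 0.2 0.03 0.08 -0.16 -1;-0.5 -0.1 0.4 0.04 0.12 -0.16 -1;-0.7 -0.13 0.6 0.05 0.16 -0.16 -1;-0.827 -0.145 0.692 0.06 0.19 -0.15 -1;-0.827 -0.145 0.692 0.07 0.221 -0.13 -1;-0.827 -0.145 0.692 0.07 0.221 -0.122 -1;-0.827 -0.145 0.692 0.07 0.221 -0.122 -1;-0.827 -0.145 0.692 0.07 0.221 -0.122 -1;-0.827 -0.145 0.692 0.07 0.221 -0.122 -1;-0.827 -0.145 0.692 0.07 0.221 -0.122 -1")

```text
time_s: 18.53
eef_pos: [0.5272, 0.2914, 0.1131]
tool_rot: [1.941, 2.027, 0.448]
contact_force: [0.2, 0.8, -3.1]
opening: 0.0417
```

```bash
python3 - <<'E'
from mv import *
dk(); rel(D(55,-89,20),Rdeck); snap('wrist','w9')
E
```

```text
t 18.53 p [527.2 291.4 113.1] F [ 0.2  0.8 -3.1] open 41.7
deck [ 58.3 -90.2  75.5] Fdeck [-1.1  0.8 -2.9]
turn [ 0.0002  0.0017 -0.004 ] shift [ 0.0015 -0.0042  0.0694] | deg [ 0.   0.  -0.1] mm [ 1.2 -3.3 55.5] rows 2
```

View pics/w9.png

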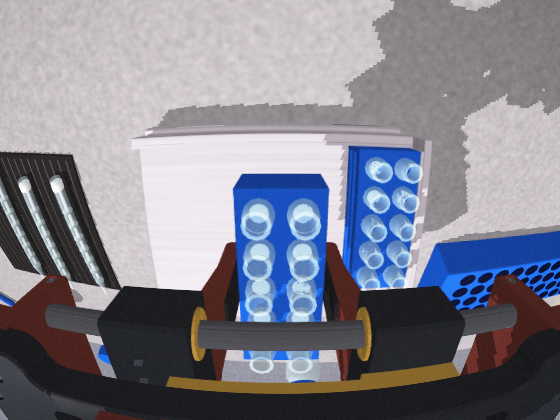

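>>> servo_tool(motion="0 0 0 0 -0.004 0.03 -1;0 0 0 0 -0.004 0.05 -1;0 0 0 0 -0.004 0.06 -1;0 0 0 0 -0.004 0.068 -1;0 0 0 0 -0.004 0.072 -1;0 0 0 0 -0.006 0.075 -1;0 0 0 0 -0.008 0.076 -1;0 0 0 0 -0.01 0.076 -1;0 0 0 0 -0.012 0.076 -1;0 0 0 0 -0.014 0.076 -1;0 0 0 0 -0.015 0.076 -1;0 0 0 0 -0.015 0.076 -1")

```text
time_s: 19.58
eef_pos: [0.5438, 0.2946, 0.0549]
tool_rot: [1.938, 2.027, 0.456]
contact_force: [-0.0, -0.3, 8.4]
opening: 0.0419
```

```bash
python3 -c "
from mv import *
dk()"
```

```text
t 19.58 p [543.8 294.6  54.9] F [-0.  -0.3  8.4] open 41.9
deck [ 48.9 -87.7  15.7] Fdeck [ 3.5 -0.3  7.6]
```

>>> servo_tool(motion="0 0 0 0 -0.002 0 -1;0 0 0 0 -0.004 0 -1;0 0 0 0 -0.005 0 -1;0 0 0 0 -0.005 0 -1")

```text
time_s: 19.92
eef_pos: [0.5428, 0.2946, 0.0546]
tool_rot: [1.938, 2.024, 0.46]
contact_force: [8.1, -1.3, 7.6]
opening: 0.042
```

```bash
python3 -c "
from mv import *
dk()"
```

```text
t 19.92 p [542.8 294.6  54.6] F [ 8.1 -1.3  7.6] open 42.0
deck [ 47.9 -87.6  15.9] Fdeck [10.5 -1.6  3.5]
```

Ledge contact reached. Releasing, then pushing left with the fingers closed.

>>> servo_tool(motion="0 0 0 0 0.002 0 0;0 0 0 0 0.002 0 0.15;0 0 0 0 0.002 0 0.2;0 0 0 0 0.002 0 0.2;0 0 0 0 0.002 -0.04 0.2;0 0 0 0 0.002 -0.08 0.2;0 0 0 0 0.002 -0.12 0.2;0 0 0 0 0.002 -0.12 -1;0 0 0 -0.03 0.002 -0.12 -1;0 0 0 -0.058 0.002 -0.12 -1;0 0 0 -0.058 0.002 -0.12 -1;0 0 0 -0.058 0.002 -0.12 -1")

```text
time_s: 20.92
eef_pos: [0.5009, 0.2436, 0.1377]
tool_rot: [1.941, 2.028, 0.446]
contact_force: [-0.1, 0.5, -0.6]
opening: 0.0226
```

```bash
python3 - <<'E'
from mv import *
dk(); snap('wrist','w10'); import deckfit; deckfit.run('w10'); rel(D(49,-135,14),Rdeck)
E
```

```text
t 20.92 p [500.9 243.6 137.7] F [-0.1  0.5 -0.6] open 22.6
deck [  42.8 -136.7  109.9] Fdeck [-0.3  0.5 -0.5]
deck resid z=ax+by+c [ 0.00133362 -0.00085618 -0.15200757] 13122
cheek inner y [-0.71175974 -0.33362171 -0.00627713  0.29835361]
ledge inner x [-7.82721587 -7.7004733  -7.55199573 -7.26210802] 318
racktop [ 49.3 -87.5] [42.5 98.8] 89.8 x [ 0.2 96. ] y [-108.5  -67. ] z 34.0
racktop [ 49.2 -21.4] [43.5 98.9] 89.6 x [ 0.2 97.3] y [-42.4  -0.7] z 33.9
turn [-0.0007  0.0013 -0.0008] shift [0.0005 0.0074 0.1199] | deg [-0.  0. -0.] mm [ 0.4  5.9 95.9] rows 3
```

>>> servo_tool(motion="0 0 0 0 0.007 0.04 -1;0 0 0 0 0.007 0.08 -1;0 0 0 0 0.007 0.11 -1;0 0 0 0 0.007 0.12 -1;0 0 0 0.005 0.007 0.12 -1;0 0 0 0.01 0.007 0.12 -1;0 0 0 0.015 0.007 0.12 -1;0 0 0 0.02 0.007 0.12 -1;0 0 0 0.025 0.007 0.12 -1;0 0 0 0.03 0.007 0.12 -1;0 0 0 0.035 0.007 0.12 -1;0 0 0 0.04 0.007 0.12 -1;0 0 0 0.045 0.007 0.12 -1;0 0 0 0.048 0.007 0.12 -1;0 0 0 0.05 0.007 0.12 -1;0 0 0 0.052 0.007 0.12 -1;0 0 0 0.054 0.007 0.12 -1;0 0 0 0.054 0.007 0.12 -1")

```text
time_s: 22.47
eef_pos: [0.5449, 0.2887, 0.054]
tool_rot: [1.94, 2.026, 0.446]
contact_force: [-1.4, -5.1, 5.1]
opening: 0.0004
```

```bash
python3 - <<'E'
from mv import *
dk()
E
```

```text
t 22.47 p [544.9 288.7  54. ] F [-1.4 -5.1  5.1] open 0.4
deck [ 49.3 -93.6  14.6] Fdeck [ 0.7 -5.   5.3]
```

>>> servo_tool(motion="0 0 0 0.002 0 0 -1;0 0 0 0.004 0 0 -1;0 0 0 0.006 0 0 -1;0 0 0 0.006 0 0 -1")

```text
time_s: 22.8
eef_pos: [0.5448, 0.2887, 0.0539]
tool_rot: [1.942, 2.02, 0.437]
contact_force: [-5.3, -14.1, 11.7]
opening: 0.0003
```

```bash
python3 - <<'E'
from mv import *
dk()
E
```

```text
t 22.8 p [544.8 288.7  53.9] F [ -5.3 -14.1  11.7] open 0.3
deck [ 49.2 -93.6  14.4] Fdeck [ -0.5 -13.9  13.1]
```

>>> servo_tool(motion="0 0 0 -0.015 0 0 -1;0 0 0 -0.02 0 -0.04 -1;0 0 0 -0.02 0 -0.09 -1;0 0 0 -0.02 0 -0.13 -1;0 0 0 -0.02 0 -0.13 0.5;0 0 0 -0.02 0 -0.13 1")

```text
time_s: 23.3
eef_pos: [0.5017, 0.2788, 0.1501]
tool_rot: [1.938, 2.03, 0.456]
contact_force: [0.6, -0.1, 0.1]
opening: 0.0105
```

```bash
python3 - <<'E'
from mv import *
dk(); snap('wrist','w11'); import deckfit; deckfit.run('w11'); rel([.3385,.301,.145],Rdown(120.1))
E
```

```text
t 23.3 p [501.7 278.8 150.1] F [ 0.6 -0.1  0.1] open 10.5
deck [  50.3 -101.5  120. ] Fdeck [ 0.6 -0.1 -0.2]
deck resid z=ax+by+c [ 0.00133227 -0.00110547 -0.15209261] 15395
cheek inner y [-0.59865881 -0.17782569  0.02805583  0.27505926]
ledge inner x [-7.95048187 -7.65091785 -7.42473284 -7.18176768] 205
racktop [ 49.4 -41.9] [84.5 99. ] 90.0 x [ 0.3 96.6] y [-84.   -1.3] z 34.0
turn [ 0.8179  0.1964 -0.9005] shift [ 0.0383 -0.1852 -0.0814] | deg [ 24.5   5.9 -27. ] mm [  30.6 -148.2  -65.1] rows 6
```

View pics/w11.png

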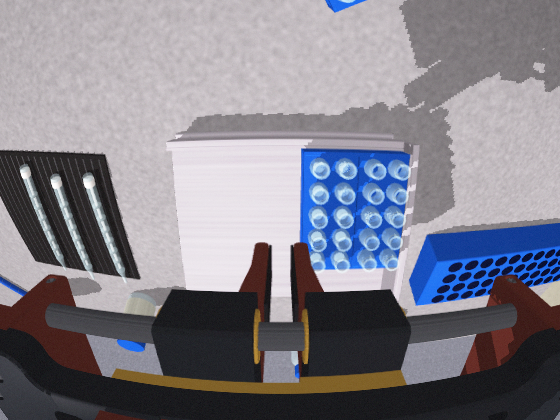

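Two racks are closed up, 84 mm combined width. Now the third.

>>> servo_tool(motion="0.2 0.04 -0.2 0.01 -0.04 -0.05 1;0.4 0.08 -0.4 0.02 -0.09 -0.08 1;0.6 0.14 -0.6 0.03 -0.13 -0.081 1;0.818 0.196 -0.8 0.038 -0.17 -0.081 1;0.818 0.196 -0.9 0.038 -0.185 -0.081 1;0.818 0.196 -0.9 0.038 -0.185 -0.081 1;0.818 0.196 -0.9 0.038 -0.185 -0.081 1;0.818 0.196 -0.9 0.038 -0.185 -0.081 1;0.818 0.196 -0.9 0.038 -0.185 -0.081 1;0.818 0.196 -0.9 0.038 -0.185 -0.081 1")

```text
time_s: 24.18
eef_pos: [0.3387, 0.2997, 0.1438]
tool_rot: [1.572, 2.719, -0.004]
contact_force: [-0.2, -0.2, 0.2]
opening: 0.0811
```

```bash
python3 - <<'E'
from mv import *
s=st(); print(s['joint_pos']); snap('wrist','w12')
from fit import *
wracks('w12'); rel([.3385,.301,.015],Rdown(120))
E
```

```text
t 24.18 p [338.7 299.7 143.8] F [-0.2 -0.2  0.2] open 81.1
[-0.63799609  0.24369772 -0.25586819  2.13821888  0.08942861  0.77200234
  1.14229116]
rack [338.1 302.7] [98.2 42.3] 30.0 z 34.2 3260
turn [-0.0037  0.0037 -0.0012] shift [0.0017 0.0008 0.1613] | deg [-0.1  0.1 -0. ] mm [  1.3   0.7 129. ] rows 4
```

View pics/w12.png

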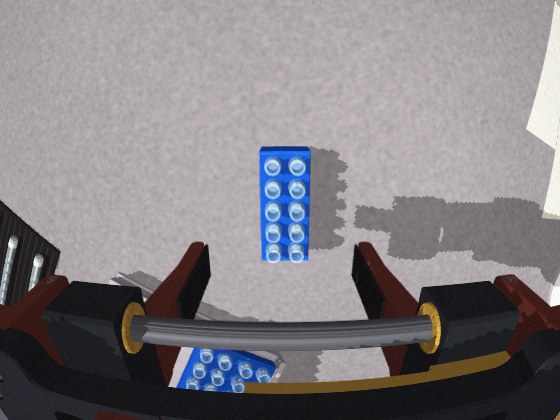

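>>> servo_tool(motion="0 0 0 0.002 0.001 0.04 1;0 0 0 0.002 0.001 0.08 1;0 0 0 0.002 0.001 0.12 1;0 0 0 0.002 0.001 0.15 1;0 0 0 0.002 0.001 0.161 1;0 0 0 0.002 0.001 0.161 1;0 0 0 0.002 0.001 0.161 -1;0 0 0 0.002 0.001 0.161 -1;0 0 0 0.002 0.001 0.161 -1;0 0 0 0.002 0.001 0.161 -1;0 0 0 0.002 0.001 0.161 -1;0 0 0 0.002 0.001 0.161 -1;0 0 0 0.002 0.001 0.161 -1;0 0 0 0.002 0.001 0.161 -1;0 0 0 0.002 0.001 0.161 -1")

```text
time_s: 25.48
eef_pos: [0.3385, 0.3019, 0.0157]
tool_rot: [1.57, 2.721, -0.003]
contact_force: [-1.7, 0.8, 5.2]
opening: 0.0418
```

```bash
python3 - <<'E'
from mv import *
s=st(); print('along',((s['eef_pos'][:2]-[.3381,.3027])@[np.cos(.5236),np.sin(.5236)])*1000); rel(D(58,-131,75),Rdeck)
E
```

```text
t 25.48 p [338.5 301.9  15.7] F [-1.7  0.8  5.2] open 41.8
along -0.06641340496375875
turn [-0.8174 -0.1956  0.8995] shift [-0.1748  0.1739 -0.1211] | deg [-24.5  -5.9  27. ] mm [-139.9  139.1  -96.9] rows 6
```

>>> servo_tool(motion="0 0 0 0 0 -0.05 -1;0 0 0 0 0 -0.1 -1;0 0 0 -0.01 0 -0.15 -1;-0.1 0 0.1 -0.04 0.02 -0.19 -1;-0.3 -0.05 0.3 -0.08 0.06 -0.2 -1;-0.5 -0.1 0.5 -0.12 0.1 -0.2 -1;-0.7 -0.15 0.7 -0.15 0.14 -0.19 -1;-0.817 -0.196 0.9 -0.175 0.174 -0.17 -1;-0.817 -0.196 0.9 -0.175 0.174 -0.15 -1;-0.817 -0.196 0.9 -0.175 0.174 -0.13 -1;-0.817 -0.196 0.9 -0.175 0.174 -0.121 -1;-0.817 -0.196 0.9 -0.175 0.174 -0.121 -1;-0.817 -0.196 0.9 -0.175 0.174 -0.121 -1;-0.817 -0.196 0.9 -0.175 0.174 -0.121 -1")

```text
time_s: 26.65
eef_pos: [0.5295, 0.2505, 0.113]
tool_rot: [1.939, 2.03, 0.448]
contact_force: [0.2, 0.4, -1.6]
opening: 0.042
```

```bash
python3 - <<'E'
from mv import *
dk(); rel(D(55,-131,18),Rdeck); snap('wrist','w13')
E
```

```text
t 26.65 p [529.5 250.5 113. ] F [ 0.2  0.4 -1.6] open 42.0
deck [  58.7 -131.1   75.3] Fdeck [-0.5  0.4 -1.6]
turn [ 0.0002  0.0001 -0.0002] shift [ 0.0001 -0.0046  0.0716] | deg [ 0.  0. -0.] mm [ 0.1 -3.7 57.3] rows 2
```

View pics/w13.png

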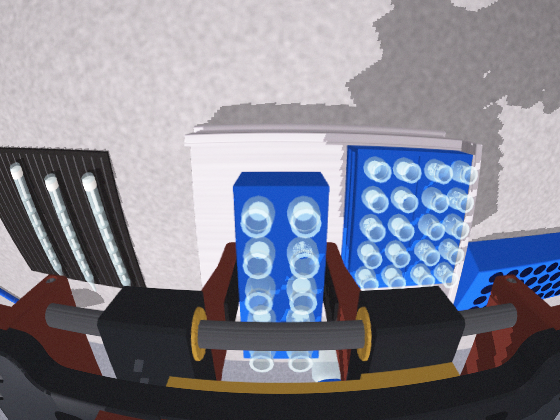

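>>> servo_tool(motion="0 0 0 0 -0.004 0.03 -1;0 0 0 0 -0.004 0.05 -1;0 0 0 0 -0.004 0.06 -1;0 0 0 0 -0.004 0.068 -1;0 0 0 0 -0.004 0.072 -1;0 0 0 0 -0.006 0.075 -1;0 0 0 0 -0.008 0.076 -1;0 0 0 0 -0.01 0.076 -1;0 0 0 0 -0.012 0.076 -1;0 0 0 0 -0.014 0.076 -1;0 0 0 0 -0.016 0.076 -1;0 0 0 0 -0.016 0.076 -1")

```text
time_s: 27.7
eef_pos: [0.546, 0.2523, 0.0548]
tool_rot: [1.938, 2.026, 0.456]
contact_force: [1.9, -1.2, 9.4]
opening: 0.0415
```

```bash
python3 -c "
from mv import *
dk()"
```

```text
t 27.7 p [546.  252.3  54.8] F [ 1.9 -1.2  9.4] open 41.5
deck [  49.1 -130.    15.5] Fdeck [ 5.7 -1.3  7.7]
```

>>> servo_tool(motion="0 0 0 0 -0.002 0 -1;0 0 0 0 -0.004 0 -1;0 0 0 0 -0.004 0 -1;0 0 0 0 0.001 0 0;0 0 0 0 0.001 0 0.15;0 0 0 0 0.001 0 0.2;0 0 0 0 0.001 0 0.2;0 0 0 0 0.001 -0.04 0.2;0 0 0 0 0.001 -0.08 0.2;0 0 0 0 0.001 -0.12 0.2;0 0 0 0 0.001 -0.12 -1;0 0 0 -0.03 0.001 -0.12 -1;0 0 0 -0.058 0.001 -0.12 -1;0 0 0 -0.058 0.001 -0.12 -1;0 0 0 -0.058 0.001 -0.12 -1")

```text
time_s: 28.95
eef_pos: [0.5051, 0.2012, 0.1383]
tool_rot: [1.941, 2.028, 0.445]
contact_force: [0.1, 0.5, -0.2]
opening: 0.023
```

```bash
python3 - <<'E'
from mv import *
dk(); snap('wrist','w14'); import deckfit; deckfit.run('w14'); rel(D(49,-177,14),Rdeck)
E
```

```text
t 28.95 p [505.1 201.2 138.3] F [ 0.1  0.5 -0.2] open 23.0
deck [  45.2 -179.2  109.4] Fdeck [ 0.1  0.5 -0.2]
deck resid z=ax+by+c [ 0.00174021 -0.00090423 -0.2213362 ] 8970
cheek inner y [-0.73345636 -0.37507746 -0.0293319   0.46804072]
ledge inner x [-7.86584521 -7.73337001 -7.48622801 -7.24868109] 282
racktop [  49.  -129.9] [42.7 98.3] 89.6 x [ 0.2 94.7] y [-151.  -109.4] z 34.0
racktop [ 49.1 -41.6] [86.4 98.7] 90.0 x [ 0.2 96.7] y [-84.5  -2. ] z 33.9
turn [-0.002   0.0019 -0.0009] shift [0.0012 0.0045 0.1194] | deg [-0.1  0.1 -0. ] mm [ 1.   3.6 95.5] rows 3
```

>>> servo_tool(motion="0 0 0 0.001 0.005 0.04 -1;0 0 0 0.001 0.005 0.08 -1;0 0 0 0.001 0.005 0.11 -1;0 0 0 0.001 0.005 0.12 -1;0 0 0 0.005 0.005 0.12 -1;0 0 0 0.01 0.005 0.12 -1;0 0 0 0.015 0.005 0.12 -1;0 0 0 0.02 0.005 0.12 -1;0 0 0 0.025 0.005 0.12 -1;0 0 0 0.03 0.005 0.12 -1;0 0 0 0.035 0.005 0.12 -1;0 0 0 0.04 0.005 0.12 -1;0 0 0 0.045 0.005 0.12 -1;0 0 0 0.048 0.005 0.12 -1;0 0 0 0.052 0.005 0.12 -1;0 0 0 0.055 0.005 0.12 -1;0 0 0 0.058 0.005 0.12 -1;0 0 0 0.06 0.005 0.12 -1;0 0 0 0.06 0.005 0.12 -1")

```text
time_s: 30.58
eef_pos: [0.5477, 0.2468, 0.054]
tool_rot: [1.942, 2.02, 0.438]
contact_force: [-4.3, -12.6, 12.5]
opening: 0.0006
```

```bash
python3 -c "
from mv import *
dk()"
```

```text
t 30.58 p [547.7 246.8  54. ] F [ -4.3 -12.6  12.5] open 0.6
deck [  50.1 -135.7   14.1] Fdeck [  0.9 -12.4  13.4]
```

>>> servo_tool(motion="0 0 0 0.002 0 0 -1;0 0 0 0.002 0 0 -1;0 0 0 -0.015 0 0 -1;0 0 0 -0.02 0 -0.04 -1;0 0 0 -0.02 0 -0.09 -1;0 0 0 -0.02 0 -0.12 -1;0 0 0 -0.02 0 -0.12 -1;0 0 0 -0.02 0 -0.12 -1")

```text
time_s: 31.25
eef_pos: [0.5082, 0.236, 0.1425]
tool_rot: [1.938, 2.029, 0.454]
contact_force: [-0.0, -0.7, 0.3]
opening: 0.0005
```

```bash
python3 - <<'E'
from mv import *
dk(); snap('wrist','w15'); import deckfit; deckfit.run('w15'); rel(D(122,-105,16),Rdeck)
E
```

```text
t 31.25 p [508.2 236.  142.5] F [-0.  -0.7  0.3] open 0.5
deck [  51.2 -144.6  111.3] Fdeck [ 0.1 -0.7  0.3]
deck resid z=ax+by+c [ 0.00153693 -0.00104514 -0.20189466] 10018
cheek inner y [-0.75736271 -0.30905688  0.04550623  0.28321008]
ledge inner x [-7.92658628 -7.63133278 -7.44377839 -7.28559642] 204
racktop [ 49.2 -62.6] [127.3  99. ] 89.9 x [ 0.2 97.1] y [-125.9   -2.9] z 34.0
turn [ 0.0016 -0.0017 -0.0003] shift [0.0501 0.0894 0.1179] | deg [ 0.  -0.1 -0. ] mm [40.1 71.6 94.3] rows 3
```

View pics/w15.png

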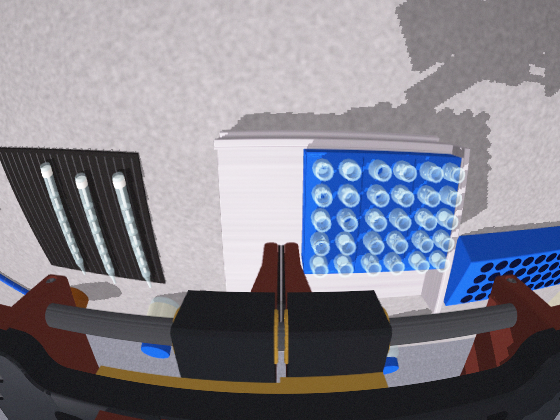

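>>> servo_tool(motion="0 0 0 0.03 0.04 0 -1;0 0 0 0.05 0.09 0 -1;0 0 0 0.05 0.09 0.04 -1;0 0 0 0.05 0.09 0.08 -1;0 0 0 0.05 0.09 0.11 -1;0 0 0 0.05 0.09 0.118 -1;0 0 0 0.05 0.09 0.118 -1;0 0 0 0.05 0.085 0.118 -1;0 0 0 0.05 0.08 0.118 -1;0 0 0 0.05 0.076 0.118 -1;0 0 0 0.05 0.073 0.118 -1;0 0 0 0.05 0.07 0.118 -1;0 0 0 0.05 0.07 0.118 -1")

```text
time_s: 32.38
eef_pos: [0.599, 0.2796, 0.0816]
tool_rot: [1.937, 2.026, 0.455]
contact_force: [6.9, 0.1, 3.0]
opening: 0.0004
```

```bash
python3 -c "
from mv import *
s=arm.read_state();print(s['joint_pos']);dk()"
```

```text
[-0.63489506  0.49578293 -0.02155749  2.02897372  0.81736432  0.35210058
  0.22576783]
t 32.38 p [599.  279.6  81.6] F [6.9 0.1 3. ] open 0.4
deck [ 109.7 -105.2   17. ] Fdeck [ 7.5 -0.2 -0.1]
```

>>> servo_tool(motion="0 0 0 0 -0.003 0 -1;0 0 0 0 -0.003 0 -1;0 0 0 0 0.012 0 -1;0 0 0 0.02 0.014 0 -1;0 0 0 0.04 0.014 0 -1;0 0 0 0.0525 0.014 0 -1;0 0 0 0.0525 0.01 0 -1;0 0 0 0.0525 0.006 0 -1;0 0 0 0.0525 0.003 0 -1;0 0 0 0.0525 0 0 -1;0 0 0 0.0525 -0.003 0 -1;0 0 0 0.0525 -0.003 0 -1")

```text
time_s: 33.38
eef_pos: [0.5971, 0.3224, 0.0815]
tool_rot: [1.937, 2.025, 0.461]
contact_force: [11.6, 4.0, 5.1]
opening: 0.0005
```

```bash
python3 -c "
from mv import *
dk()"
```

```text
t 33.38 p [597.1 322.4  81.5] F [11.6  4.   5.1] open 0.5
deck [109.6 -62.3  16.8] Fdeck [12.9  3.4 -0.4]
```

>>> servo_tool(motion="0 0 0 0 0.012 0 -1;0 0 0 0.02 0.016 0 -1;0 0 0 0.04 0.016 0 -1;0 0 0 0.0515 0.016 0 -1;0 0 0 0.0515 0.012 0 -1;0 0 0 0.0515 0.008 0 -1;0 0 0 0.0515 0.005 0 -1;0 0 0 0.0515 0.002 0 -1;0 0 0 0.0515 0 0 -1;0 0 0 0.0515 0 0 -1")

```text
time_s: 34.22
eef_pos: [0.5952, 0.363, 0.0814]
tool_rot: [1.937, 2.025, 0.46]
contact_force: [13.1, 3.8, 5.8]
opening: 0.0009
```

```bash
python3 -c "
from mv import *
dk()"
```

```text
t 34.22 p [595.2 363.   81.4] F [13.1  3.8  5.8] open 0.9
deck [109.6 -21.7  16.8] Fdeck [14.4  3.2 -0.3]
```

>>> servo_tool(motion="0 0 0 0 0.015 0 -1;0 0 0 0 0.018 -0.05 -1;0 0 0 0 0.018 -0.1 -1;0 0 0 0 0.018 -0.14 -1;0 0 0 -0.04 0 -0.15 -1;0 0 0 -0.07 -0.03 -0.15 -1;0 0 0 -0.09 -0.05 -0.15 -1;0 0 0 -0.09 -0.06 -0.15 -1;0 0 0 -0.09 -0.06 -0.15 -1")

```text
time_s: 34.97
eef_pos: [0.4972, 0.2828, 0.1647]
tool_rot: [1.939, 2.03, 0.441]
contact_force: [1.2, 0.9, 0.4]
opening: 0.0005
```

```bash
python3 - <<'E'
from mv import *
dk(); snap('wrist','w16'); import deckfit; deckfit.run('w16'); rel([.61,-.01,.2],Rdown(85))
E
```

```text
t 34.97 p [497.2 282.8 164.7] F [1.2 0.9 0.4] open 0.5
deck [ 52.5 -97.3 135.1] Fdeck [ 1.3  0.9 -0.2]
deck resid z=ax+by+c [ 0.00105194 -0.00085048 -0.08621959] 9515
cheek inner y [-0.57251557 -0.25399144 -0.16259325  0.19658704]
ledge inner x [-7.74285307 -7.44243423 -7.28386154 -0.15120326] 75
racktop [ 49.3 -63.1] [126.9  99.1] 89.8 x [ 0.3 96.3] y [-125.6   -1.7] z 34.0
turn [ 0.8265 -0.0509  0.2507] shift [-0.3741  0.1288  0.013 ] | deg [24.8 -1.5  7.5] mm [-299.3  103.    10.4] rows 8
```

View pics/w16.png

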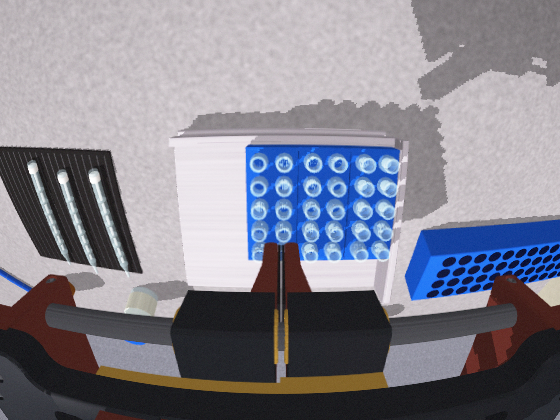

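>>> servo_tool(motion="0.2 0 0.05 -0.04 0.02 0 -0.3;0.4 0 0.1 -0.09 0.04 0 -0.3;0.6 -0.02 0.2 -0.14 0.06 0 -0.3;0.827 -0.05 0.25 -0.19 0.08 0.01 -0.3;0.827 -0.05 0.25 -0.24 0.1 0.013 -0.3;0.827 -0.05 0.25 -0.29 0.12 0.013 -0.3;0.827 -0.05 0.25 -0.34 0.129 0.013 -0.3;0.827 -0.05 0.25 -0.374 0.129 0.013 -0.3;0.827 -0.05 0.25 -0.374 0.129 0.013 -0.3;0.827 -0.05 0.25 -0.374 0.129 0.013 -0.3;0.827 -0.05 0.25 -0.374 0.129 0.013 -0.3")

```text
time_s: 35.93
eef_pos: [0.612, -0.011, 0.2002]
tool_rot: [-2.32, -2.118, -0.003]
contact_force: [0.1, -0.0, -0.4]
opening: 0.0307
```

```bash
cat > pip.py <<'E'
from fit import *
def show(f,b=(.48,.8,-.14,.12,-.01,.03),s=2500):
    X,C=wcloud(f); k=box(X,b); X=X[k];C=C[k]; o=np.argsort(X[:,2]); X,C=X[o],C[o]
    s=min(s,580/(b[1]-b[0]),790/(b[3]-b[2]))
    W=np.zeros((int((b[1]-b[0])*s)+2,int((b[3]-b[2])*s)+2,3),np.uint8); r=((b[1]-X[:,0])*s).astype(int); q=((b[3]-X[:,1])*s).astype(int)
    for a in range(3):
        for c in range(3): W[np.clip(r+a,0,W.shape[0]-1),np.clip(q+c,0,W.shape[1]-1)]=C[:,::-1]
    cv2.imwrite(f'pics/top_{f}.png',W); print('scale',s,'x=',b[1],'-row/s y=',b[3],'-col/s')
def pips(f,b=(.5,.78,-.12,.1),zr=(.0085,.02)):
    X,C=wcloud(f); k=box(X,(*b,*zr)); X=X[k]
    q=((X[:,:2]-[b[0],b[2]])*500).astype(int); M=np.zeros((400,400),np.uint8); M[q[:,0],q[:,1]]=1
    nn,L=cv2.connectedComponents(cv2.morphologyEx(cv2.dilate(M,np.ones((3,3))),cv2.MORPH_CLOSE,np.ones((9,3))))
    for i in range(1,nn):
        P=X[L[q[:,0],q[:,1]]==i]
        if len(P)<100: continue
        c=P[:,:2].mean(0); u,s_,vt=np.linalg.svd(P[:,:2]-c,full_matrices=False); d=vt[0]*np.sign(vt[0][0]); t=(P[:,:2]-c)@d
        lo,hi=np.percentile(t,[.3,99.7]); print('pip yaw',round(np.degrees(np.arctan2(d[1],d[0])),1),'x-end',np.round((c+lo*d)*1000,1),'x+end',np.round((c+hi*d)*1000,1),'len',round((hi-lo)*1000,1),'zmax',np.round(np.percentile(P[:,2],[50,98])*1000,1),len(P))
E
python3 - <<'E'
from mv import *
st(); snap('wrist','w17'); import pip
E
python3 - <<'E'
import importlib.util,sys; sys.path.insert(0,'.')
s=importlib.util.spec_from_file_location('pp','pip.py'); m=importlib.util.module_from_spec(s); s.loader.exec_module(m)
m.show('w17'); m.pips('w17')
E
```

```text
t 35.93 p [612.  -11.  200.2] F [ 0.1 -0.  -0.4] open 30.7
scale 1812.4999999999995 x= 0.8 -row/s y= 0.12 -col/s
pip yaw -8.1 x-end [537.1 -13.9] x+end [725.8 -40.9] len 190.6 zmax [14.  16.2] 1667
pip yaw -3.8 x-end [550.   75.3] x+end [743.2  62.6] len 193.6 zmax [13.9 16. ] 1579
pip yaw -7.1 x-end [550.6  29.2] x+end [741.8   5.3] len 192.8 zmax [14.  16.1] 1581
```

View pics/w17.png

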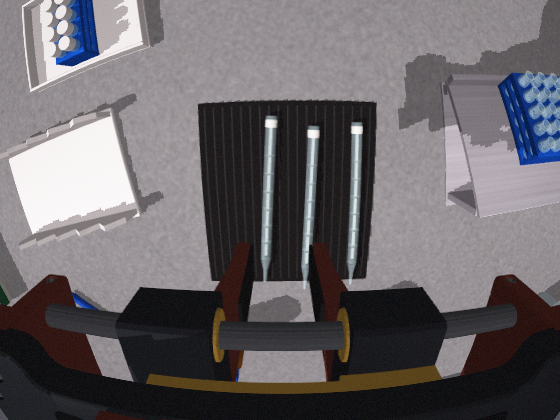

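View pics/top_w17.png

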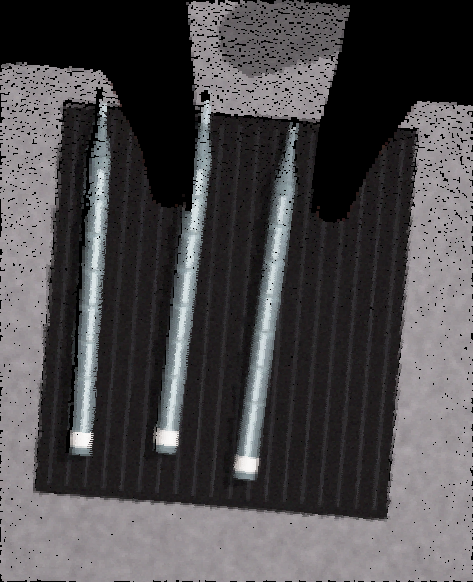

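```bash
mv pip.py pips.py; python3 - <<'E'
from mv import *
rel([.6188,-.0255,.0125],Rdown(81.9))
E
```

```text
turn [ 0.0009 -0.0051  0.1028] shift [-0.0209  0.0107  0.2346] | deg [ 0.  -0.2  3.1] mm [-16.8   8.5 187.7] rows 5
```

>>> servo_tool(motion="0 -0.005 0.103 -0.01 0.005 0.05 -0.3;0 -0.005 0.103 -0.021 0.011 0.1 -0.3;0 -0.005 0.103 -0.021 0.011 0.15 -0.3;0 -0.005 0.103 -0.021 0.011 0.19 -0.3;0 -0.005 0.103 -0.021 0.011 0.215 -0.3;0 -0.005 0.103 -0.021 0.011 0.225 -0.3;0 -0.005 0.103 -0.021 0.011 0.23 -0.3;0 -0.005 0.103 -0.021 0.011 0.233 -0.3;0 -0.005 0.103 -0.021 0.011 0.233 -0.3")

```text
time_s: 36.73
eef_pos: [0.6196, -0.0249, 0.015]
tool_rot: [2.37, 2.06, 0.002]
contact_force: [0.5, -0.0, 0.2]
opening: 0.0306
```

```bash
python3 - <<'E'
from mv import *
st(); rel([.6188,-.0255,.0125],Rdown(81.9))
E
```

```text
t 36.73 p [619.6 -24.9  15. ] F [ 0.5 -0.   0.2] open 30.6
turn [ 0.0045 -0.0001  0.0028] shift [-0.0008 -0.0009  0.0031] | deg [ 0.1 -0.   0.1] mm [-0.7 -0.8  2.5] rows 1
```

>>> servo_tool(motion="0 0 0 -0.001 -0.001 0.003 -0.3;0 0 0 -0.001 -0.001 0.003 -0.3;0 0 0 -0.001 -0.001 0.003 -1;0 0 0 -0.001 -0.001 0.003 -1;0 0 0 -0.001 -0.001 0.003 -1;0 0 0 -0.001 -0.001 0.003 -1;0 0 0 -0.001 -0.001 0.003 -1;0 0 0 -0.001 -0.001 0.003 -1")

```text
time_s: 37.4
eef_pos: [0.618, -0.0265, 0.0119]
tool_rot: [2.371, 2.059, 0.0]
contact_force: [-0.2, 0.6, 3.7]
opening: 0.0111
```

```bash
python3 - <<'E'
from mv import *
st(); rel([.5785,-.2895,.16],Rdown(97))
E
```

```text
t 37.4 p [618.  -26.5  11.9] F [-0.2  0.6  3.7] open 11.1
turn [ 0.0019  0.0013 -0.5024] shift [-0.3325 -0.0025 -0.1849] | deg [  0.1   0.  -15.1] mm [-266.    -2.  -147.9] rows 8
```

>>> servo_tool(motion="0 0 0 0 0 -0.03 -1;0 0 0 0 0 -0.07 -1;0 0 0 0 0 -0.11 -1;0 0 -0.1 -0.03 0 -0.15 -1;0 0 -0.2 -0.07 0 -0.18 -1;0 0 -0.3 -0.12 0 -0.185 -1;0 0 -0.4 -0.17 0 -0.185 -1;0 0 -0.5 -0.22 -0.002 -0.185 -1;0 0 -0.502 -0.27 -0.002 -0.185 -1;0 0 -0.502 -0.31 -0.002 -0.185 -1;0 0 -0.502 -0.332 -0.002 -0.185 -1;0 0 -0.502 -0.332 -0.002 -0.185 -1;0 0 -0.502 -0.332 -0.002 -0.185 -1;0 0 -0.502 -0.332 -0.002 -0.185 -1")

```text
time_s: 38.57
eef_pos: [0.5791, -0.2875, 0.1594]
tool_rot: [-2.08, -2.354, -0.001]
contact_force: [1.1, 0.8, -0.4]
opening: 0.0112
```

```bash
python3 - <<'E'
from mv import *
st(); snap('wrist','w18')
import pips; pips.show('w18',(.44,.72,-.42,-.14,-.01,.08))
E
```

```text
t 38.57 p [ 579.1 -287.5  159.4] F [ 1.1  0.8 -0.4] open 11.2
scale 2071.4285714285716 x= 0.72 -row/s y= -0.14 -col/s
```

View pics/w18.png

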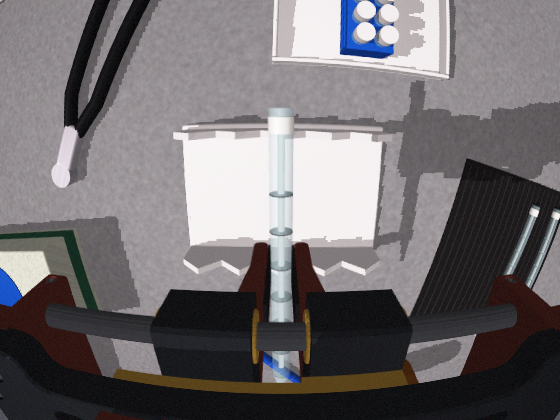

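View pics/top_w18.png

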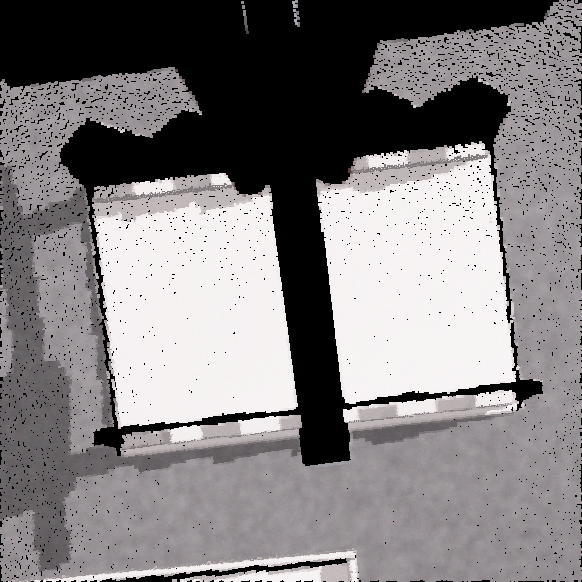

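```bash
python3 - <<'E'
from fit import *
X,C=wcloud('w18'); k=box(X,(.44,.72,-.42,-.14,.02,.075)); P=X[k]*1000
P=P[(P[:,2]<64)]
c0=np.array([578.4,-289.8])
for yaw in (5.5,6,6.5,7,7.5):
    y=np.radians(yaw); ex=np.array([np.cos(y),np.sin(y)]); ey=np.array([-np.sin(y),np.cos(y)])
    a=(P[:,:2]-c0)@ex; b=(P[:,:2]-c0)@ey
    f=(a>45)&(a<75);g=(a<-45)&(a>-75)
    print(yaw,np.std(a[f]),np.std(a[g]),'far x',np.percentile(a[f],[3,50,97]),'near',np.percentile(a[g],[3,50,97]),f.sum(),g.sum())
y=np.radians(6.6); ex=np.array([np.cos(y),np.sin(y)]); ey=np.array([-np.sin(y),np.cos(y)])
a=(P[:,:2]-c0)@ex; b=(P[:,:2]-c0)@ey
for m in ((a>45)&(a<75),(a<-45)&(a>-75)):
    print('comb')
    for lo in range(-95,96,5):
        s=m&(b>=lo)&(b<lo+5)
        if s.sum()>3: print(lo+2.5,round(np.percentile(P[s,2],97),1),s.sum(),end=' | ')
    print()
np.save('pics/rest.npy',np.c_[a,b,P[:,2]])
E
```

```text
5.5 2.077089685479361 2.260670732637788 far x [54.87950932 57.60588157 62.77907928] near [-64.56010301 -61.02974058 -56.60469867] 2617 1814
6 1.8159721671338038 2.0853375586483014 far x [55.54297516 57.27069173 62.37417665] near [-63.94996152 -61.01423942 -57.03940573] 2617 1814
6.5 1.6990135636962045 2.014318890595583 far x [56.1024675  57.06488494 62.28945644] near [-63.4258835  -60.96917486 -57.29887676] 2617 1814
7 1.7553071874765878 2.058461665339048 far x [55.83642452 57.18066634 62.36440476] near [-63.7395483  -60.94052986 -57.12386983] 2617 1814
7.5 1.970041719584201 2.2108662269780543 far x [55.24508866 57.54622051 62.63748924] near [-64.28118173 -60.93351446 -56.62146423] 2617 1814
comb
-92.5 41.8 21 | -87.5 46.2 71 | -82.5 51.0 85 | -77.5 56.6 96 | -72.5 59.3 123 | -67.5 56.5 120 | -62.5 51.1 99 | -57.5 46.3 91 | -52.5 43.5 76 | -47.5 48.3 87 | -42.5 53.4 100 | -37.5 58.2 115 | -32.5 59.0 130 | -27.5 54.3 95 | 32.5 52.2 67 | 37.5 57.9 123 | 42.5 58.4 121 | 47.5 54.7 103 | 52.5 49.7 89 | 57.5 44.8 78 | 62.5 43.6 83 | 67.5 49.9 101 | 72.5 54.2 107 | 77.5 58.8 123 | 82.5 57.8 111 | 87.5 53.0 86 | 92.5 47.9 73 | 97.5 42.6 43 | 
comb
-92.5 41.6 11 | -87.5 46.0 35 | -82.5 51.4 42 | -77.5 56.2 48 | -72.5 59.7 53 | -67.5 57.2 68 | -62.5 52.1 72 | -57.5 47.4 62 | -52.5 43.7 42 | -47.5 48.7 43 | -42.5 53.2 44 | -37.5 59.0 54 | -32.5 59.5 73 | -27.5 54.9 67 | -22.5 50.1 64 | -17.5 45.4 55 | -12.5 45.9 51 | -7.5 47.2 8 | 12.5 50.5 26 | 17.5 48.7 54 | 22.5 43.4 52 | 27.5 48.2 68 | 32.5 53.6 69 | 37.5 58.3 72 | 42.5 59.6 62 | 47.5 55.8 47 | 52.5 50.6 45 | 57.5 45.7 41 | 62.5 45.0 54 | 67.5 50.0 67 | 72.5 55.4 64 | 77.5 59.4 60 | 82.5 58.9 45 | 87.5 53.4 38 | 92.5 49.0 37 | 97.5 43.1 21 |
```

```bash
cat >> mv.py <<'E'
ry=np.radians(6.6)
def slot(y,z,x=0): return np.array([.5774,-.2866,0])+np.array([-np.sin(ry),np.cos(ry),0])*y/1000+np.array([np.cos(ry),np.sin(ry),0])*x/1000+[0,0,z/1000]
E
python3 - <<'E'
from mv import *
rel(slot(-57,53),Rdown(96.6))
E
```

```text
turn [ 0.0009 -0.0012  0.0178] shift [-0.0706 -0.0031  0.1331] | deg [ 0.  -0.   0.5] mm [-56.5  -2.5 106.5] rows 3
```

>>> servo_tool(motion="0 0 0.018 -0.04 -0.003 0 -1;0 0 0.018 -0.07 -0.003 0 -1;0 0 0.018 -0.071 -0.003 0.03 -1;0 0 0.018 -0.071 -0.003 0.06 -1;0 0 0.018 -0.071 -0.003 0.09 -1;0 0 0.018 -0.071 -0.003 0.095 -1;0 0 0.018 -0.071 -0.003 0.095 -1;0 0 0.018 -0.071 -0.003 0.095 -1")

```text
time_s: 39.28
eef_pos: [0.5844, -0.3449, 0.0847]
tool_rot: [2.09, 2.344, 0.001]
contact_force: [-0.9, -0.8, -0.3]
opening: 0.0111
```

```bash
python3 - <<'E'
from mv import *
st();rel(slot(-57,53),Rdown(96.6)); snap('wrist','w19'); snap('side','b19')
p=np.load('pics/b19.npz')['p'][240:350,260:380,::-1]; cv2.imwrite('pics/c19.png',cv2.resize(p,None,fx=5,fy=5,interpolation=2))
E
```

```text
t 39.28 p [ 584.4 -344.9   84.7] F [-0.9 -0.8 -0.3] open 11.1
turn [ 0.0024  0.0015 -0.0018] shift [ 0.0021 -0.0004  0.0396] | deg [ 0.1  0.  -0.1] mm [ 1.7 -0.3 31.7] rows 1
```

View pics/w19.png

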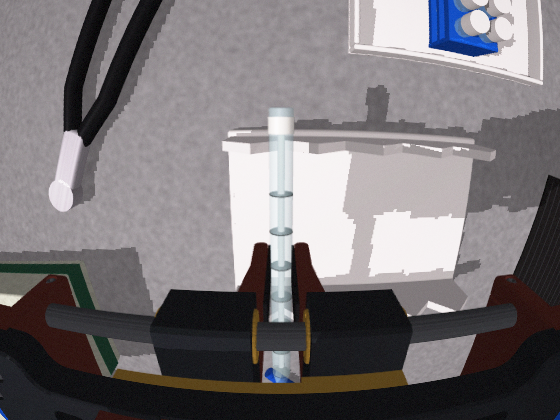

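View pics/c19.png

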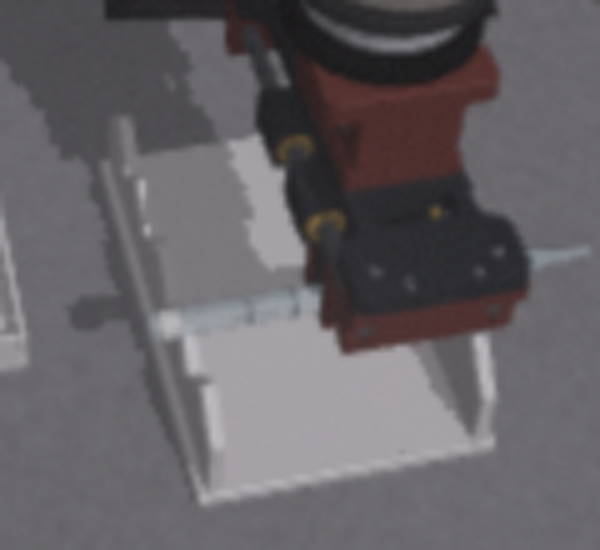

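>>> servo_tool(motion="0 0 0 0.002 0 0.012 -1;0 0 0 0.002 0 0.024 -1;0 0 0 0.002 0 0.032 -1;0 0 0 0.002 0 0.037 -1;0 0 0 0.002 0 0.039 -1;0 0 0 0.002 0 0.041 -1;0 0 0 0.002 0 0.042 -1;0 0 0 0.002 0 0.042 -1")

```text
time_s: 40.05
eef_pos: [0.5826, -0.3436, 0.0512]
tool_rot: [-2.092, -2.342, 0.001]
contact_force: [-5.1, 3.9, 9.9]
opening: 0.0113
```

```bash
python3 - <<'E'
from mv import *
st()
E
```

```text
t 40.05 p [ 582.6 -343.6   51.2] F [-5.1  3.9  9.9] open 11.3
```

>>> servo_tool(motion="0 0 0 0 0 -0.0005 -0.7;0 0 0 0 0 -0.0005 -0.5;0 0 0 0 0 -0.0005 -0.35;0 0 0 0 0 -0.0005 -0.35;0 0 0 0 0 -0.03 -0.35;0 0 0 0 0 -0.07 -0.35;0 0 0 0 0 -0.12 -0.35;0 0 0 0 0 -0.16 -0.35;0 0 0 0 0 -0.16 -0.35")

```text
time_s: 40.8
eef_pos: [0.587, -0.3463, 0.186]
tool_rot: [2.085, 2.333, 0.005]
contact_force: [0.8, 0.1, 0.5]
opening: 0.0281
```

```bash
python3 - <<'E'
from mv import *
st(); snap('wrist','w20'); rel([.6325,.019,.16],Rdown(82.9))
E
```

```text
t 40.8 p [ 587.  -346.3  186. ] F [0.8 0.1 0.5] open 28.1
turn [0.0149 0.0084 0.4509] shift [0.4465 0.1091 0.0267] | deg [ 0.4  0.3 13.5] mm [357.2  87.3  21.3] rows 9
```

View pics/w20.png

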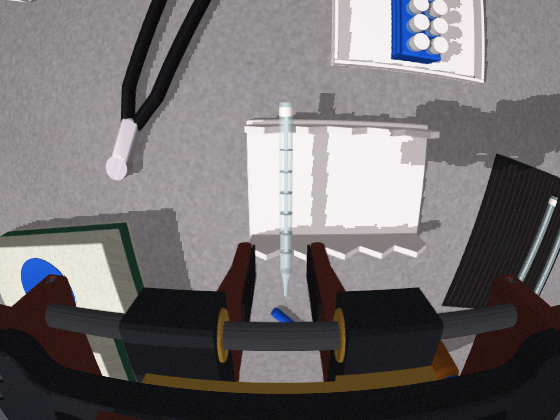

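Pipette 1 sits in the outermost notch pair, at (285,200). On to the next one.

>>> servo_tool(motion="0 0 0 0.05 0 0 -0.3;0 0 0.1 0.1 0.02 0 -0.3;0.01 0 0.2 0.15 0.04 0 -0.3;0.015 0.008 0.3 0.2 0.05 0.01 -0.3;0.015 0.008 0.45 0.25 0.06 0.02 -0.3;0.015 0.008 0.45 0.3 0.08 0.027 -0.3;0.015 0.008 0.45 0.35 0.09 0.027 -0.3;0.015 0.008 0.45 0.4 0.1 0.027 -0.3;0.015 0.008 0.45 0.43 0.109 0.027 -0.3;0.015 0.008 0.45 0.446 0.109 0.027 -0.3;0.015 0.008 0.45 0.446 0.109 0.027 -0.3;0.015 0.008 0.45 0.446 0.109 0.027 -0.3;0.015 0.008 0.45 0.446 0.109 0.027 -0.3")

```text
time_s: 41.93
eef_pos: [0.6294, 0.0168, 0.1558]
tool_rot: [-2.352, -2.072, 0.008]
contact_force: [0.2, 0.0, -0.4]
opening: 0.0304
```

```bash
python3 - <<'E'
from mv import *
st(); snap('wrist','w21'); import pips; pips.pips('w21'); rel([.6325,.019,.0122],Rdown(82.9))
E
```

```text
t 41.93 p [629.4  16.8 155.8] F [ 0.2  0.  -0.4] open 30.4
pip yaw -3.7 x-end [550.6  75.6] x+end [718.1  64.8] len 167.8 zmax [14.1 15.9] 1965
pip yaw -7.0 x-end [551.1  29.5] x+end [742.4   6. ] len 192.7 zmax [14.  16.1] 2193
turn [-0.0155 -0.0016 -0.0062] shift [0.0033 0.0048 0.1797] | deg [-0.5 -0.  -0.2] mm [  2.6   3.8 143.7] rows 4
```

View pics/w21.png

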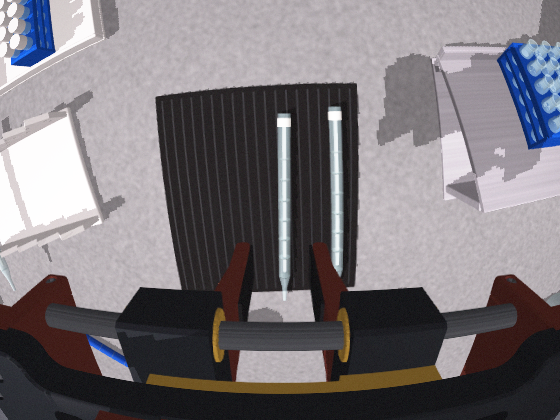

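>>> servo_tool(motion="-0.015 0 -0.006 0.003 0.005 0.05 -0.3;-0.015 0 -0.006 0.003 0.005 0.1 -0.3;-0.015 0 -0.006 0.003 0.005 0.14 -0.3;-0.015 0 -0.006 0.003 0.005 0.165 -0.3;-0.015 0 -0.006 0.003 0.005 0.173 -0.3;-0.015 0 -0.006 0.003 0.005 0.178 -0.3;-0.015 0 -0.006 0.003 0.005 0.179 -0.3;-0.015 0 -0.006 0.003 0.005 0.179 -0.3;-0.015 0 -0.006 0.003 0.005 0.179 -0.3")

```text
time_s: 42.73
eef_pos: [0.6342, 0.0222, 0.0148]
tool_rot: [2.351, 2.084, 0.007]
contact_force: [-0.2, -0.0, 0.2]
opening: 0.0307
```

```bash
python3 - <<'E'
from mv import *
st(); rel([.6328,.0193,.0122],Rdown(82.9))
E
```

```text
t 42.73 p [634.2  22.2  14.8] F [-0.2 -0.   0.2] open 30.7
turn [ 0.0057 -0.006   0.0066] shift [-0.0039 -0.0014  0.0033] | deg [ 0.2 -0.2  0.2] mm [-3.1 -1.1  2.6] rows 1
```

>>> servo_tool(motion="0.006 -0.006 0.007 -0.003 -0.001 0.003 -0.3;0.006 -0.006 0.007 -0.003 -0.001 0.003 -0.3;0.006 -0.006 0.007 -0.003 -0.001 0.003 -1;0.006 -0.006 0.007 -0.003 -0.001 0.003 -1;0.006 -0.006 0.007 -0.003 -0.001 0.003 -1;0.006 -0.006 0.007 -0.003 -0.001 0.003 -1;0.006 -0.006 0.007 -0.003 -0.001 0.003 -1;0.006 -0.006 0.007 -0.003 -0.001 0.003 -1")

```text
time_s: 43.4
eef_pos: [0.6325, 0.0205, 0.0114]
tool_rot: [-2.353, -2.079, 0.002]
contact_force: [-0.6, 0.1, 5.2]
opening: 0.0111
```

```bash
python3 - <<'E'
from mv import *
st(); rel(slot(-19,110),Rdown(96.6))
E
```

```text
t 43.4 p [632.5  20.5  11.4] F [-0.6  0.1  5.2] open 11.1
turn [-3.200e-03 -1.000e-04 -4.558e-01] shift [-0.4125 -0.0157 -0.1231] | deg [ -0.1  -0.  -13.7] mm [-330.   -12.6  -98.5] rows 9
```

>>> servo_tool(motion="0 0 0 0 0 -0.03 -1;0 0 0 0 0 -0.07 -1;0 0 0 -0.01 0 -0.11 -1;0 0 -0.1 -0.04 0 -0.13 -1;0 0 -0.2 -0.08 0 -0.14 -1;0 0 -0.3 -0.13 -0.005 -0.14 -1;0 0 -0.4 -0.18 -0.01 -0.14 -1;0 0 -0.456 -0.23 -0.016 -0.14 -1;0 0 -0.456 -0.28 -0.016 -0.14 -1;0 0 -0.456 -0.33 -0.016 -0.14 -1;0 0 -0.456 -0.37 -0.016 -0.13 -1;0 0 -0.456 -0.4 -0.016 -0.123 -1;0 0 -0.456 -0.412 -0.016 -0.123 -1;0 0 -0.456 -0.412 -0.016 -0.123 -1;0 0 -0.456 -0.412 -0.016 -0.123 -1;0 0 -0.456 -0.412 -0.016 -0.123 -1")

```text
time_s: 44.73
eef_pos: [0.5799, -0.3023, 0.1096]
tool_rot: [-2.084, -2.347, 0.001]
contact_force: [0.5, 1.2, -0.5]
opening: 0.0114
```

```bash
python3 - <<'E'
from mv import *
st();rel(slot(-19,51),Rdown(96.6)); snap('wrist','w22')
E
```

```text
t 44.73 p [ 579.9 -302.3  109.6] F [ 0.5  1.2 -0.5] open 11.4
turn [-0.0042 -0.0032  0.006 ] shift [-0.004  -0.0007  0.0732] | deg [-0.1 -0.1  0.2] mm [-3.2 -0.6 58.6] rows 2
```

View pics/w22.png

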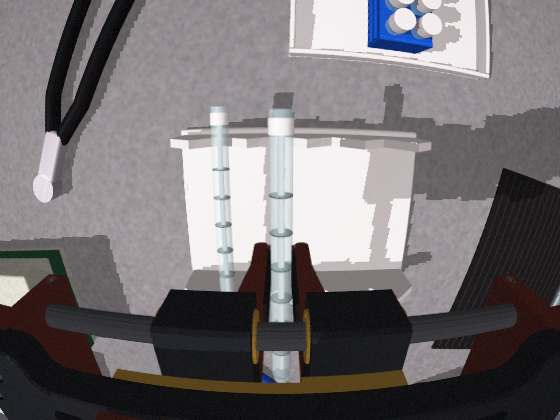

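>>> servo_tool(motion="0 0 0 -0.003 0 0.02 -1;0 0 0 -0.003 0 0.035 -1;0 0 0 -0.003 0 0.045 -1;0 0 0 -0.003 0 0.045 -1;0 0 0 -0.003 0 0.045 -1")

```text
time_s: 45.2
eef_pos: [0.5788, -0.3067, 0.0728]
tool_rot: [-2.086, -2.344, 0.004]
contact_force: [-0.3, -0.0, -0.4]
opening: 0.0113
```

```bash
python3 - <<'E'
from mv import *
st();rel(slot(-19,51),Rdown(96.6))
E
```

```text
t 45.2 p [ 578.8 -306.7   72.8] F [-0.3 -0.  -0.4] open 11.3
turn [-0.0079 -0.0023  0.0018] shift [0.0014 0.0012 0.0272] | deg [-0.2 -0.1  0.1] mm [ 1.1  1.  21.7] rows 1
```

>>> servo_tool(motion="-0.008 0 0 0.001 0.001 0.01 -1;-0.008 0 0 0.001 0.001 0.018 -1;-0.008 0 0 0.001 0.001 0.023 -1;-0.008 0 0 0.001 0.001 0.026 -1;-0.008 0 0 0.001 0.001 0.028 -1;-0.008 0 0 0.001 0.001 0.029 -1;-0.008 0 0 0.001 0.001 0.029 -1")

```text
time_s: 45.78
eef_pos: [0.5794, -0.3059, 0.051]
tool_rot: [-2.089, -2.345, -0.002]
contact_force: [-4.9, 3.4, 9.4]
opening: 0.0113
```

```bash
python3 - <<'E'
from mv import *
st()
E
```

```text
t 45.78 p [ 579.4 -305.9   51. ] F [-4.9  3.4  9.4] open 11.3
```

>>> servo_tool(motion="0 0 0 0 0 -0.0005 -0.7;0 0 0 0 0 -0.0005 -0.5;0 0 0 0 0 -0.0005 -0.4;0 0 0 0 0 -0.0005 -0.4;0 0 0 0 0 -0.03 -0.4;0 0 0 0 0 -0.07 -0.4;0 0 0 0 0 -0.12 -0.4;0 0 0 0 0 -0.15 -0.35;0 0 0 0 0 -0.15 -0.35")

```text
time_s: 46.53
eef_pos: [0.5829, -0.3085, 0.1766]
tool_rot: [2.083, 2.337, 0.006]
contact_force: [0.8, -0.4, -0.4]
opening: 0.0284
```

```bash
python3 - <<'E'
from mv import *
st(); snap('wrist','w23'); rel([.6326,.070,.15],Rdown(86.3))
E
```

```text
t 46.53 p [ 582.9 -308.5  176.6] F [ 0.8 -0.4 -0.4] open 28.4
turn [0.0134 0.0051 0.3425] shift [0.462  0.1174 0.0287] | deg [ 0.4  0.2 10.3] mm [369.6  93.9  22.9] rows 10
```

View pics/w23.png

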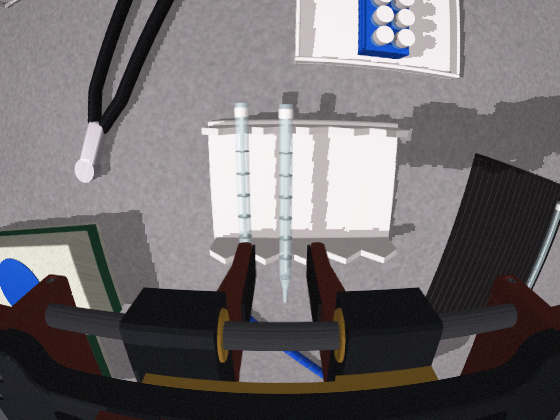

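Two pipettes are seated side by side, at (242,175) and (286,185). Now the third.

>>> servo_tool(motion="0 0 0 0.05 0 0 -0.3;0 0 0.1 0.1 0.02 0 -0.3;0.01 0 0.2 0.15 0.04 0 -0.3;0.013 0.005 0.3 0.2 0.05 0.01 -0.3;0.013 0.005 0.343 0.25 0.06 0.02 -0.3;0.013 0.005 0.343 0.3 0.08 0.029 -0.3;0.013 0.005 0.343 0.35 0.09 0.029 -0.3;0.013 0.005 0.343 0.4 0.1 0.029 -0.3;0.013 0.005 0.343 0.44 0.117 0.029 -0.3;0.013 0.005 0.343 0.462 0.117 0.029 -0.3;0.013 0.005 0.343 0.462 0.117 0.029 -0.3;0.013 0.005 0.343 0.462 0.117 0.029 -0.3;0.013 0.005 0.343 0.462 0.117 0.029 -0.3")

```text
time_s: 47.67
eef_pos: [0.6294, 0.0692, 0.1459]
tool_rot: [-2.289, -2.143, 0.007]
contact_force: [-0.2, -0.6, -0.2]
opening: 0.031
```

```bash
python3 - <<'E'
from mv import *
st(); snap('wrist','w24'); import pips; pips.pips('w24'); rel([.6327,.070,.0122],Rdown(86.3))
E
```

```text
t 47.67 p [629.4  69.2 145.9] F [-0.2 -0.6 -0.2] open 31.0
pip yaw -3.7 x-end [550.5  76.1] x+end [741.3  63.6] len 191.2 zmax [14.  16.1] 2312
turn [-0.0136 -0.0015 -0.0048] shift [0.0019 0.0049 0.1675] | deg [-0.4 -0.  -0.1] mm [  1.5   3.9 134. ] rows 4
```

>>> servo_tool(motion="-0.014 0 -0.005 0.001 0.004 0.05 -0.3;-0.014 0 -0.005 0.001 0.004 0.1 -0.3;-0.014 0 -0.005 0.001 0.004 0.135 -0.3;-0.014 0 -0.005 0.001 0.004 0.155 -0.3;-0.014 0 -0.005 0.001 0.004 0.163 -0.3;-0.014 0 -0.005 0.001 0.004 0.166 -0.3;-0.014 0 -0.005 0.001 0.004 0.167 -0.3;-0.014 0 -0.005 0.001 0.004 0.167 -0.3;-0.014 0 -0.005 0.001 0.004 0.167 -0.3")

```text
time_s: 48.47
eef_pos: [0.6337, 0.0719, 0.015]
tool_rot: [2.289, 2.15, 0.008]
contact_force: [0.9, -0.2, 0.3]
opening: 0.0304
```

```bash
python3 - <<'E'
from mv import *
st(); rel([.6328,.0708,.0120],Rdown(86.3))
E
```

```text
t 48.47 p [633.7  71.9  15. ] F [ 0.9 -0.2  0.3] open 30.4
turn [ 0.0075 -0.0056  0.0042] shift [-0.0015 -0.001   0.0038] | deg [ 0.2 -0.2  0.1] mm [-1.2 -0.8  3. ] rows 1
```

>>> servo_tool(motion="0.007 -0.006 0.004 -0.001 -0.001 0.0035 -0.3;0.007 -0.006 0.004 -0.001 -0.001 0.0035 -0.3;0.007 -0.006 0.004 -0.001 -0.001 0.0035 -1;0.007 -0.006 0.004 -0.001 -0.001 0.0035 -1;0.007 -0.006 0.004 -0.001 -0.001 0.0035 -1;0.007 -0.006 0.004 -0.001 -0.001 0.0035 -1;0.007 -0.006 0.004 -0.001 -0.001 0.0035 -1;0.007 -0.006 0.004 -0.001 -0.001 0.0035 -1")

```text
time_s: 49.13
eef_pos: [0.6323, 0.0716, 0.0114]
tool_rot: [-2.291, -2.149, 0.001]
contact_force: [-0.3, 0.1, 4.9]
opening: 0.011
```

```bash
python3 - <<'E'
from mv import *
st(); rel(slot(19,110),Rdown(96.6))
E
```

```text
t 49.13 p [632.3  71.6  11.4] F [-0.3  0.1  4.9] open 11.0
turn [-0.0016  0.0004 -0.3418] shift [-0.4279 -0.0443 -0.123 ] | deg [ -0.    0.  -10.3] mm [-342.3  -35.5  -98.4] rows 9
```

>>> servo_tool(motion="0 0 0 0 0 -0.03 -1;0 0 0 0 0 -0.07 -1;0 0 0 -0.01 0 -0.11 -1;0 0 -0.1 -0.04 0 -0.13 -1;0 0 -0.2 -0.08 0 -0.14 -1;0 0 -0.3 -0.13 -0.01 -0.14 -1;0 0 -0.342 -0.18 -0.02 -0.14 -1;0 0 -0.342 -0.23 -0.03 -0.14 -1;0 0 -0.342 -0.28 -0.04 -0.14 -1;0 0 -0.342 -0.33 -0.044 -0.14 -1;0 0 -0.342 -0.38 -0.044 -0.13 -1;0 0 -0.342 -0.41 -0.044 -0.123 -1;0 0 -0.342 -0.428 -0.044 -0.123 -1;0 0 -0.342 -0.428 -0.044 -0.123 -1;0 0 -0.342 -0.428 -0.044 -0.1 -1;0 0 -0.342 -0.428 -0.044 -0.085 -1;0 0 -0.342 -0.428 -0.044 -0.08 -1;0 0 -0.342 -0.428 -0.044 -0.08 -1")

```text
time_s: 50.63
eef_pos: [0.5743, -0.2655, 0.0737]
tool_rot: [-2.084, -2.345, 0.003]
contact_force: [-0.1, 0.8, -0.5]
opening: 0.0112
```

```bash
python3 - <<'E'
from mv import *
st();rel(slot(19,51),Rdown(96.6)); snap('wrist','w25')
E
```

```text
t 50.63 p [ 574.3 -265.5   73.7] F [-0.1  0.8 -0.5] open 11.2
turn [-0.0089 -0.0037  0.0053] shift [-0.003   0.0009  0.0283] | deg [-0.3 -0.1  0.2] mm [-2.4  0.7 22.7] rows 1
```

View pics/w25.png

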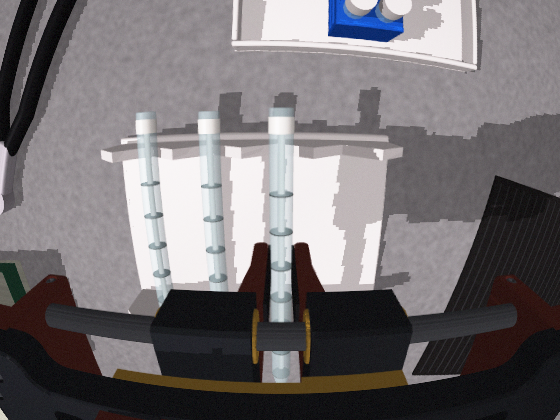

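>>> servo_tool(motion="-0.009 0 0.003 -0.002 0.001 0 -1;-0.009 0 0.003 -0.002 0.001 0.005 -1;-0.009 0 0.003 -0.002 0.001 0.008 -1")

```text
time_s: 50.93
eef_pos: [0.5762, -0.2697, 0.069]
tool_rot: [2.09, 2.342, 0.003]
contact_force: [-0.7, 0.6, -0.7]
opening: 0.0111
```

```bash
python3 - <<'E'
from mv import *
st();rel(slot(19,51),Rdown(96.6))
E
```

```text
t 50.93 p [ 576.2 -269.7   69. ] F [-0.7  0.6 -0.7] open 11.1
turn [ 0.0065  0.0017 -0.0033] shift [ 0.0026 -0.001   0.0225] | deg [ 0.2  0.1 -0.1] mm [ 2.1 -0.8 18. ] rows 1
```

>>> servo_tool(motion="0.005 0 -0.003 0.002 -0.001 0.008 -1;0.005 0 -0.003 0.002 -0.001 0.014 -1;0.005 0 -0.003 0.002 -0.001 0.019 -1;0.005 0 -0.003 0.002 -0.001 0.022 -1;0.005 0 -0.003 0.002 -0.001 0.023 -1;0.005 0 -0.003 0.002 -0.001 0.024 -1;0.005 0 -0.003 0.002 -0.001 0.024 -1")

```text
time_s: 51.52
eef_pos: [0.5745, -0.2678, 0.0506]
tool_rot: [-2.089, -2.345, 0.001]
contact_force: [-4.6, 3.1, 12.6]
opening: 0.0112
```

```bash
python3 - <<'E'
from mv import *
st()
E
```

```text
t 51.52 p [ 574.5 -267.8   50.6] F [-4.6  3.1 12.6] open 11.2
```

>>> servo_tool(motion="0 0 0 0 0 -0.0005 -0.7;0 0 0 0 0 -0.0005 -0.5;0 0 0 0 0 -0.0005 -0.4;0 0 0 0 0 -0.0005 -0.4;0 0 0 0 0 -0.03 -0.4;0 0 0 0 0 -0.07 -0.4;0 0 0 0 0 -0.12 -0.4;0 0 0 0 0 -0.15 -0.4;0 0 0 0 0 -0.2 -0.4;0 0 0 0 0 -0.2 -0.4")

```text
time_s: 52.35
eef_pos: [0.5787, -0.2694, 0.2173]
tool_rot: [2.083, 2.337, 0.006]
contact_force: [1.8, -0.6, 1.4]
opening: 0.0263
```

```bash
python3 - <<'E'
from mv import *
from fit import *
st(); snap('wrist','w26'); snap('scene','a26'); snap('side','b26')
P,C=wcloud('w26'); o=slot(0,0)*1000; ex=np.array([np.cos(ry),np.sin(ry)]); ey=np.array([-np.sin(ry),np.cos(ry)])
X=P*1000; a=(X[:,:2]-o[:2])@ex; b=(X[:,:2]-o[:2])@ey
for y in(-57,-19,19,57):
    m=(abs(b-y)<9)&(X[:,2]>49)&(X[:,2]<60)&((abs(a)<52)|(abs(a)>68))&(abs(a)<130)
    if m.sum()>30:
        # tail end, height profile
        A=np.c_[a[m],np.ones(m.sum())]; top=[np.percentile(X[m&(a>lo)&(a<lo+20),2],95) if (m&(a>lo)&(a<lo+20)).sum()>5 else None for lo in(-90,-50,-20,10,30,70)]
        print(y,m.sum(),'a range',np.percentile(a[m],[.5,99.5]).round(1),'b mean near/far',b[m&(a<-20)].mean().round(1),b[m&(a>10)].mean().round(1) if (m&(a>10)).sum() else None,'top z',np.round([t or 0 for t in top],1))
    else: print(y,'none',m.sum())
E
```

```text
t 52.35 p [ 578.7 -269.4  217.3] F [ 1.8 -0.6  1.4] open 26.3
-57 1468 a range [-83.3 107.8] b mean near/far -56.0 -55.9 top z [55.5 55.3 55.2 55.4 55.  54.9]
-19 1298 a range [-82.   51.2] b mean near/far -18.3 -18.8 top z [55.5 55.4 55.4 55.3 55.   0. ]
19 1599 a range [-82.6 107.6] b mean near/far 18.9 18.8 top z [55.6 55.3 55.1 55.  55.3 55. ]
57 none 0
```

View pics/w26.png

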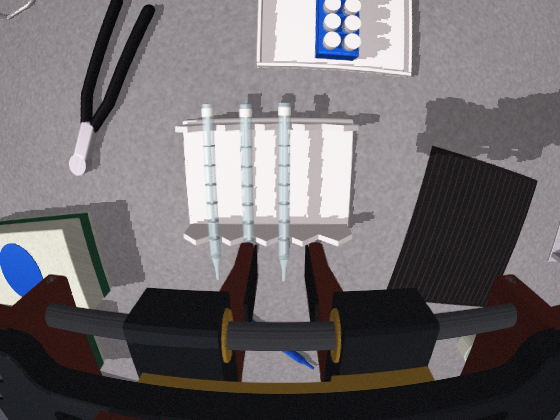

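View pics/a26.png

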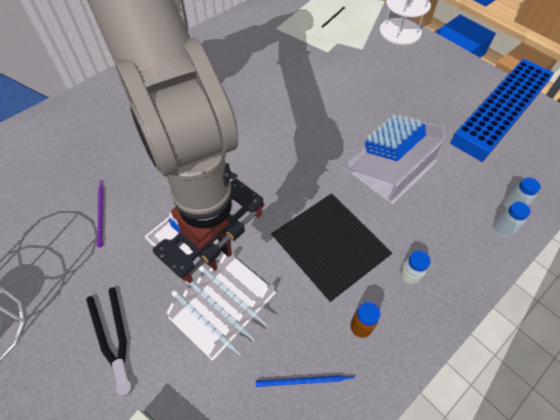

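View pics/b26.png

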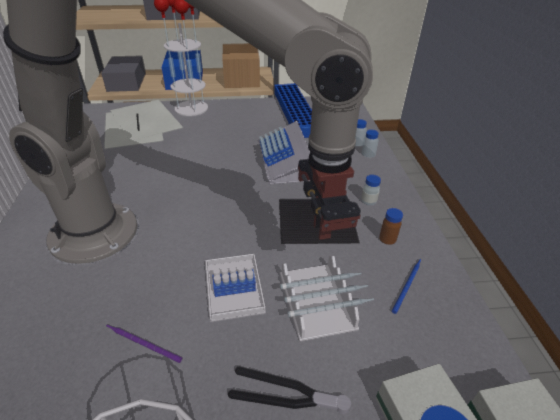

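The pipettes are seated level and centred. I'll take a last look at the stand, since a rack might have been knocked.

```bash
python3 - <<'E'
from mv import *
rel([.50,.20,.25],Rdown(92))
E
```

```text
turn [-1.000e-04  1.100e-03  1.532e-01] shift [ 0.5919 -0.0256 -0.0512] | deg [-0.   0.   4.6] mm [473.5 -20.5 -41. ] rows 12
```

>>> servo_tool(motion="0 0 0.1 0.05 0 -0.03 -0.4;0 0 0.15 0.1 0 -0.05 -0.4;0 0 0.15 0.15 -0.01 -0.05 -0.4;0 0 0.15 0.2 -0.02 -0.05 -0.4;0 0 0.15 0.25 -0.025 -0.05 -0.4;0 0 0.15 0.3 -0.025 -0.05 -0.4;0 0 0.15 0.35 -0.025 -0.05 -0.4;0 0 0.15 0.4 -0.025 -0.05 -0.4;0 0 0.15 0.45 -0.025 -0.05 -0.4;0 0 0.15 0.5 -0.025 -0.05 -0.4;0 0 0.15 0.55 -0.025 -0.05 -0.4;0 0 0.15 0.592 -0.025 -0.05 -0.4;0 0 0.15 0.592 -0.025 -0.05 -0.4;0 0 0.15 0.592 -0.025 -0.05 -0.4;0 0 0.15 0.592 -0.025 -0.05 -0.4;0 0 0.15 0.592 -0.025 -0.05 -0.4")

```text
time_s: 53.83
eef_pos: [0.5006, 0.1982, 0.2482]
tool_rot: [-2.183, -2.259, 0.004]
contact_force: [-0.4, -0.6, 0.0]
opening: 0.0263
```

```bash
python3 - <<'E'
from mv import *
st(); snap('wrist','w27'); snap('side','b27'); import deckfit; deckfit.run('w27')
E
```

```text
t 53.83 p [500.6 198.2 248.2] F [-0.4 -0.6  0. ] open 26.3
deck resid z=ax+by+c [ 0.0002189  -0.00085502 -0.02735071] 6642
cheek inner y [-1.04278392 -0.55449065 -0.06766735  0.24037367]
ledge inner x [-0.32623612 -0.19537706 -0.08376576  0.26989886] 81
racktop [ 49.3 -63.6] [ 98.5 127.7] 0.3 x [ 0.8 97.8] y [-126.1   -2.7] z 34.0
```

View pics/w27.png

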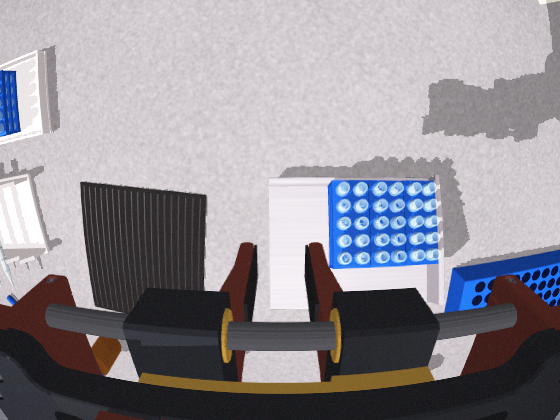

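View pics/b27.png

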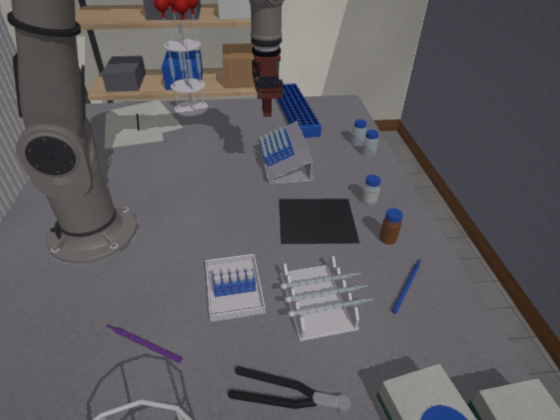

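The three racks are still flush in the ledge and cheek corner, covering -0 to -126 mm. The mat is empty, the bystanders haven't moved, and the arm is clear. Handing in.

```bash
python3 -c "
from h import *
print(ticket.sign_off())"
```

```text
the job is handed in; nothing more can be done
None
```

The whole job is done and handed in at about 54 s of the 210 s allowed.

- **Finished rack:** I moved the capped rack first. It stands upright in the white tray.
- **Open racks:** All three open racks are on the slope. I put each down against the ledge, pushed it left until the force rose to about 12–14 N, and then nudged its upper end against the ledge. The last wrist-camera check showed one block 127.7 × 98.5 mm against a nominal 126 × 98. It is in the cheek and ledge corner, with low ends about 0.3 mm from the ledge line, which is within measurement error.
- **Pipettes:** All three glass pipettes from the mat lie in separate notch pairs of the rest, leaving one end pair empty. Their tops measured 54.9–55.6 mm along their length, so they are level, and they are centred to about 1 mm.
- **Left alone:** The jars, the crimper and the look-alikes were not touched.

No grip slip showed, and each rack was where I had measured it when I picked it up. The first fixed-camera estimate of the stand was about 2 mm off the wrist-camera one. I used the wrist figures, and contact with the ledge and cheek agreed with them.

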